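# Load the pinned die plates into the stud case

## Robot

A 6-joint arm with a two-finger parallel gripper is mounted at the origin on a cart in front of the work surface, level with it; the furniture and walls round the work are solid. World frame = base frame: x ahead of the robot, y to its left, z up, the work surface at z = 0. Lengths are in mm, angles in rad, forces in N, time in s.
With the tool pointing down it reaches from about 300 to 775 mm from the base axis. Payload 14.6 kg.
Tool frame: the origin (TCP) lies midway between the tips of the shut fingers; the grasp point (between the pads) lies 19 mm behind it (pinch_z is the distance from the TCP to the grasp point, in mm); z points along the fingers, y is the direction in which the jaws open and shut (so a half turn about z gives the same grasp; the last joint's range is limited). The gripper opens to 94 mm and grips with 3 to 60 N. Pads are 16 mm wide; open, the fingers measure 119 mm over their backs; the gripper's body (75 mm by 177 mm) begins 78 mm behind the grasp point.
Start: joints at [-1.201, 0.3, 1.521, -0, 1.321, -0.067], TCP at [232.665, -498.353, 205.446] pointing down, gripper open.
Joint ranges: [-3.03, 3.03], [-0.79, 2.21], [0.23, 2.52], [-1.04, 4.18], [0, 3.07], [-2.55, 2.55]. Speed limits (rad/s): [2.22, 2.22, 2.57, 3.14, 3.14, 3.14].

## Interface

Orientations are given as [roll, pitch, yaw] about the fixed x, y, z axes, in that order (R = Rz(yaw) Ry(pitch) Rx(roll)).
In Python, from cell import read_state, camera, sign_off, pinch_z gives the robot as it stands. The module is installed in compiled form; this text tells all that it offers.
- The arm moves only by the tool servo_tool, never from a script. Its argument "series" is a list of rows, each a list of 6 numbers: the shift along the tool's x, y, z in cm, then the turn, a rotation vector about the tool's x, y, z in rad. In form: [[tx, ty, tz, rx, ry, rz], ...]. A call has exactly 10 rows; each row is the pose to reach, as a shift and turn from the pose commanded when the call began, along the tool's axes at that moment; what a row does not reach only later rows make up. A row lasts 1/12 s, in which the tool goes at most 41.7 mm and 7.16 degrees, less where a joint would pass 70% of its speed; a pose out of reach is approached as far as the arm can. A call with a gripper value outside its range is refused whole. "gripper" is the finger opening in cm, from 0 to 9.4, set as the call begins (left out, the last holds). The fingers move at their own pace and stop on an object; "grip_force" is the grip in N (left out, the last holds). Time passes only in rows, so rows that repeat a pose let the fingers close, or fill a call up. It gives the time, the measured TCP pose, the force and the opening at its end, in the units of the state.
- read_state(): the state, without advancing time (a new reading comes with each control period).
- camera(name): name is "scene" or "top" or "wrist"; returns a dict with "pixels" (420x560x3 uint8, red, green, blue), "fx", "fy", "cx", "cy" (pixels), "pose" (4x4, takes a point from camera to world coordinates); the wrist camera has in their place "mount" (4x4, takes a point from camera to tool coordinates, whose origin is the TCP and whose axes are the flange's). Camera axes: x right, y down, z forward; pixel columns grow to the right and rows downward; lengths in mm; the calibration is good to about 2 mm. A picture is of the moment at which its call begins: read the wrist's pose just before it. There is no depth.
- sign_off(): hands the job in, once; it reports no verdict.
The state is a dict: "clock": time; "joints": joint angles; "qd": joint speeds; "effort": joint torques, N m; "eef_pos": TCP position; "eef_rot": TCP orientation; "wrist_force": force on the tool from outside, world axes, zero at the start; "moment": the same for the moment, N m; "finger_gap": finger opening in mm.
Only numpy, scipy, OpenCV 4.12 (cv2) and the standard library are available. Lean on these libraries where they do the work, as an engineer would, in place of code of your own. Each camera call takes 0.05 s, during which the arm holds its last target.

## Task

Pack the die plates for dispatch: open the case's clear lid by its orange tab until it rests back on its stop, then turn every green plate so that its three holes match the three studs of a free place in the case and slide it on until it lies fully home. When every plate on the bench is packed, close the lid fully, and leave the other things on the bench where they are.

Things in the scene. Friction and masses are not known exactly. Their poses are not given: they have to be found in the camera images.
- plate1: green plate 50x64x14 mm (x,y,z), 110 g, may be absent. Origin: centre of its underside. Holes 10 mm at (-15,-21), (-15,21), (15,-21) mm; orange spot, no hole, at (15,21). Fixed on its middle a beige stone tooth segment: block 34 mm along x, 21 mm along y, flat sides up to 30 mm above the underside (grip across the 21 mm), narrower teeth up to 37 mm
- plate2: green plate 50x64x14 mm (x,y,z), 110 g, may be absent. Origin: centre of its underside. Holes 10 mm at (-15,-21), (-15,21), (15,-21) mm; orange spot, no hole, at (15,21). Fixed on its middle a beige stone tooth segment: block 34 mm along x, 21 mm along y, flat sides up to 30 mm above the underside (grip across the 21 mm), narrower teeth up to 37 mm
- plate3: green plate 50x64x14 mm (x,y,z), 110 g, may be absent. Origin: centre of its underside. Holes 10 mm at (-15,-21), (-15,21), (15,-21) mm; orange spot, no hole, at (15,21). Fixed on its middle a beige stone tooth segment: block 34 mm along x, 21 mm along y, flat sides up to 30 mm above the underside (grip across the 21 mm), narrower teeth up to 37 mm
- plate4: green plate 50x64x14 mm (x,y,z), 110 g, may be absent. Origin: centre of its underside. Holes 10 mm at (-15,-21), (-15,21), (15,-21) mm; orange spot, no hole, at (15,21). Fixed on its middle a beige stone tooth segment: block 34 mm along x, 21 mm along y, flat sides up to 30 mm above the underside (grip across the 21 mm), narrower teeth up to 37 mm
- case: blue open case base 164x212x30 mm (x,y,z), walls 4 mm, fixed to the bench; origin at the centre of its underside; its front, with the lid's tab, faces its -x; the hinge runs along its y at its +x edge. Inside are four pads with three studs each
- station1 (a point): centre of a grey pad's top in the case, 9 mm above the bench, axes as the case's; a plate fully home has its origin here and axes parallel. Steel studs 7 mm thick, 13 mm tall (round-nosed) at (-15,-21), (-15,21), (15,-21) mm, orange spot at (15,21). Any plate fits any place. Places lie 64 mm apart along x, 84 mm along y
- station2 (a point): centre of a grey pad's top in the case, 9 mm above the bench, axes as the case's; a plate fully home has its origin here and axes parallel. Steel studs 7 mm thick, 13 mm tall (round-nosed) at (-15,-21), (-15,21), (15,-21) mm, orange spot at (15,21). Any plate fits any place. Places lie 64 mm apart along x, 84 mm along y
- station3 (a point): centre of a grey pad's top in the case, 9 mm above the bench, axes as the case's; a plate fully home has its origin here and axes parallel. Steel studs 7 mm thick, 13 mm tall (round-nosed) at (-15,-21), (-15,21), (15,-21) mm, orange spot at (15,21). Any plate fits any place. Places lie 64 mm apart along x, 84 mm along y
- station4 (a point): centre of a grey pad's top in the case, 9 mm above the bench, axes as the case's; a plate fully home has its origin here and axes parallel. Steel studs 7 mm thick, 13 mm tall (round-nosed) at (-15,-21), (-15,21), (15,-21) mm, orange spot at (15,21). Any plate fits any place. Places lie 64 mm apart along x, 84 mm along y
- lid (a joint): lid angle, rad: 0 closed, 1.85 open on its stop. Clear lid, 164x212 mm, 30 mm deep, 200 g, damped hinge (0.12 N m s/rad): left alone it sinks shut from below about 1.35 rad and falls open onto its stop from above that
- lid_hinge (a point): middle of the hinge line, 30 mm above the bench; the frame turns with the lid; a turn about its +y opens; the lid extends along its -x
- lid_tab (a point): point to grip on the orange tab at the middle of the lid's free edge, at (-192,0,15) mm in lid_hinge's frame, 28 mm out from the lid's edge. Tab 22 mm wide (y), 12 mm thick, 42 mm long; pinched on its two sides (along y) from straight above it can be swung from closed to the stop and back, turning between the fingers
- stack_model: beige, blue and black stacked dental model 66 x 76 x 64 mm, loose bystander; origin at the centre of its underside
- white_pot: white plastic pot 48 x 48 x 49 mm, loose bystander; origin at the centre of its underside
- tray_arch_blue: pale blue dental arch 91 x 84 x 27 mm, loose bystander; origin at the centre of its underside

How it is judged:
By the outcome, as a careful person would: the job done as asked, in the order asked, and still so for the second after the job is handed in, with the robot touching nothing.
Of plate1, plate2, plate3, plate4 only 3 to 4 are there at a start; the rules pass over those that are not, and their reading is None.
At some moment in a run one of plate1, plate2, plate3, plate4 may be knocked a few centimetres aside while the robot is not near it.
Once in a run the grip may slacken for a moment while it holds something.
It also fails if it takes over 210 s, if anything falls off the work surface, if the arm or the gripper's body presses on something with over 40 N, if the wrist force passes 120 N, or if a joint passes its speed limit or range.

## Working session

There is one attempt and no reset: what is moved stays moved. The work goes in short steps, Python scripts to look and compute and a tool call to move; the robot and the scene stay as the last step left them, time stands still between calls to the robot, and variables do not carry over. Pictures are saved under pics/ and viewed, and the job is handed in when it is done.

Besides the shell and the picture viewer there is one more tool, called after "Request:" as name(argument=value, ...) on one line, values as JSON. servo_tool: Moves the arm, as the interface text tells. Its arguments: {"type":"object","properties":{"series":{"type":"array"},"gripper":{"type":"number"},"grip_force":{"type":"number"}},"required":["series"]}

```bash
mkdir -p pics; ls; python3 - <<'E'
from cell import *
import cv2,numpy as np
s=read_state();print(s)
print(pinch_z)
for n in("scene","top","wrist"):
    c=camera(n);cv2.imwrite(f"pics/{n}0.png",c["pixels"][:,:,::-1]);print(n,c["fx"],c["fy"],c["cx"],c["cy"],np.round(c.get("pose",c.get("mount")),4).tolist())
E
```

```text
pics
{'clock': 0.0, 'joints': array([-1.20057570e+00,  3.00485014e-01,  1.52155810e+00, -2.93180707e-05,
        1.32071408e+00, -6.66045494e-02]), 'qd': array([ 1.59246121e-03,  1.41110923e-03, -1.13405133e-03, -4.36054355e-04,
        3.13920044e-04, -3.82165554e-05]), 'effort': array([-7.87867193e-04, -5.31807375e+01, -3.52737916e+01,  7.08416034e-02,
        2.44519935e-02, -6.79507275e-05]), 'eef_pos': array([ 232.58021131, -498.1191195 ,  204.88842346]), 'eef_rot': array([-3.14042880e+00, -4.91721894e-05,  4.36832420e-01]), 'wrist_force': array([-0.32679023,  0.01105539, -0.43000697]), 'moment': array([-0.00528914, -0.01286299, -0.03361299]), 'finger_gap': 93.72371248971994}
18.8
scene 457.2820234064427 457.2820234064427 282.73834686124127 212.22122166925567 [[-0.6768, -0.5506, 0.4886, -30.9484], [-0.7362, 0.5061, -0.4494, 572.4817], [0.0002, -0.6639, -0.7479, 993.6568], [0.0, 0.0, 0.0, 1.0]]
top 398.1261051664658 398.1261051664658 275.26879877048225 208.50515565302652 [[-0.0096, -0.9838, 0.1793, 399.3607], [-1.0, 0.0098, 0.0001, 18.2432], [-0.0019, -0.1793, -0.9838, 1089.1626], [0.0, 0.0, 0.0, 1.0]]
wrist 294.5146958194279 294.5146958194279 277.5356679746876 205.0969289737818 [[-0.0005, -0.9677, -0.2523, 74.2362], [1.0, -0.0003, -0.0008, 0.0576], [0.0007, -0.2523, 0.9677, -178.4867], [0.0, 0.0, 0.0, 1.0]]
```

View pics/top0.png

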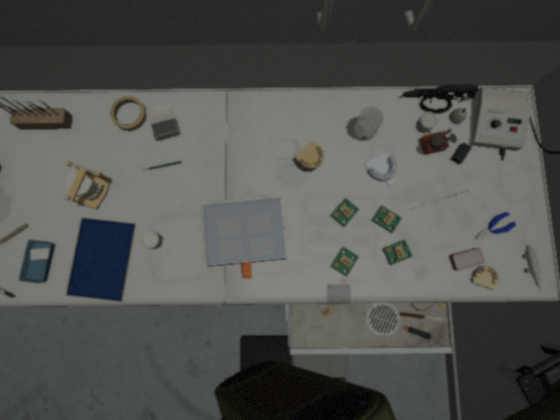

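View pics/scene0.png

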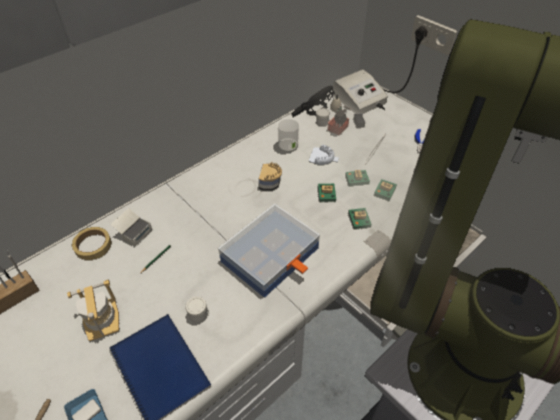

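View pics/wrist0.png

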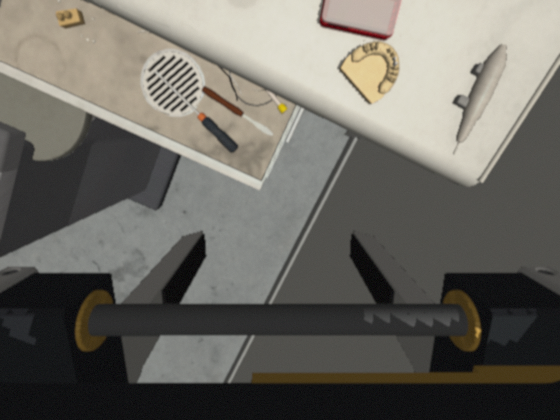

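The top view shows four green plates at about (344,211), (386,218), (344,261) and (397,252). The case is at (245,232) and its tab at (247,270). Next I'll enlarge these areas.

```bash
cat > h.py <<'E'
from cell import *
import cv2,numpy as np
from scipy.spatial.transform import Rotation as R
def pose():
    s=read_state();T=np.eye(4);T[:3,:3]=R.from_euler('xyz',s['eef_rot']).as_matrix();T[:3,3]=s['eef_pos'];return T,s
def cam(n):
    T,s=pose();c=camera(n)
    c['P']=c['pose'] if n!='wrist' else T@c['mount'];return c
def save(c,name,box=None,sc=1):
    im=np.ascontiguousarray(c['pixels'][:,:,::-1])
    if box: x0,y0,x1,y1=box; im=im[y0:y1,x0:x1]
    im=cv2.resize(im,None,fx=sc,fy=sc,interpolation=cv2.INTER_CUBIC);cv2.imwrite('pics/'+name+'.png',im)
def ray(c,u,v):
    d=np.array([(u-c['cx'])/c['fx'],(v-c['cy'])/c['fy'],1]);return c['P'][:3,3],c['P'][:3,:3]@d
def onz(c,u,v,z):
    o,d=ray(c,u,v);return o+d*(z-o[2])/d[2]
def proj(c,p):
    q=np.linalg.inv(c['P'])@np.r_[p,1];return np.array([q[0]/q[2]*c['fx']+c['cx'],q[1]/q[2]*c['fy']+c['cy']])
def tri(obs):
    A=np.zeros((3,3));b=np.zeros(3)
    for c,u,v in obs:
        o,d=ray(c,u,v);d=d/np.linalg.norm(d);M=np.eye(3)-np.outer(d,d);A+=M;b+=M@o
    p=np.linalg.solve(A,b);return p,[np.round(proj(c,p)-[u,v],1) for c,u,v in obs]
E
python3 - <<'E'
from h import *
c=cam('top');save(c,'t1',(195,185,295,285),6);save(c,'t2',(320,185,420,285),6)
d=cam('scene');save(d,'s1',(210,195,330,300),6);save(d,'s2',(305,155,405,240),7)
for p in [(344,211),(386,218),(344,261),(397,252),(247,270),(245,232)]: print(onz(c,*p,14).round())
E
```

```text
[ 586. -170.   14.]
[ 566. -284.   14.]
[ 450. -164.   14.]
[ 473. -308.   14.]
[429.  95.  14.]
[531. 101.  14.]
```

View pics/t1.png

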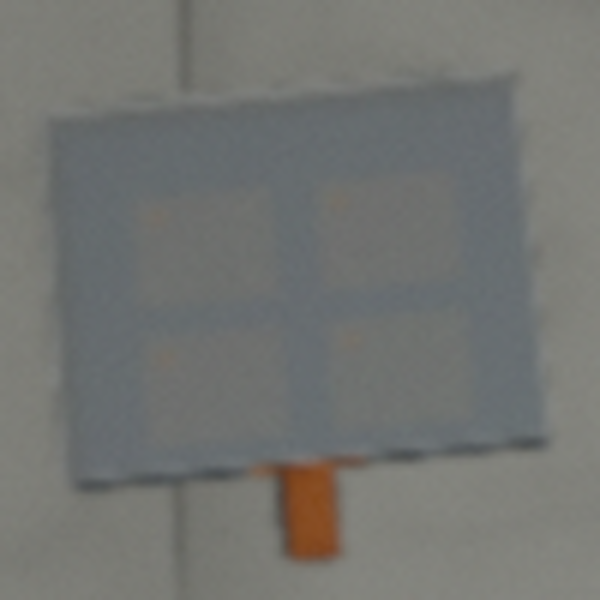

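View pics/t2.png

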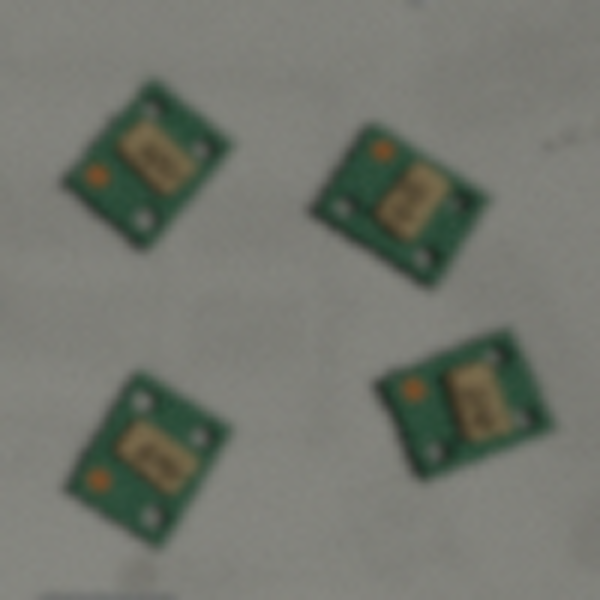

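View pics/s1.png

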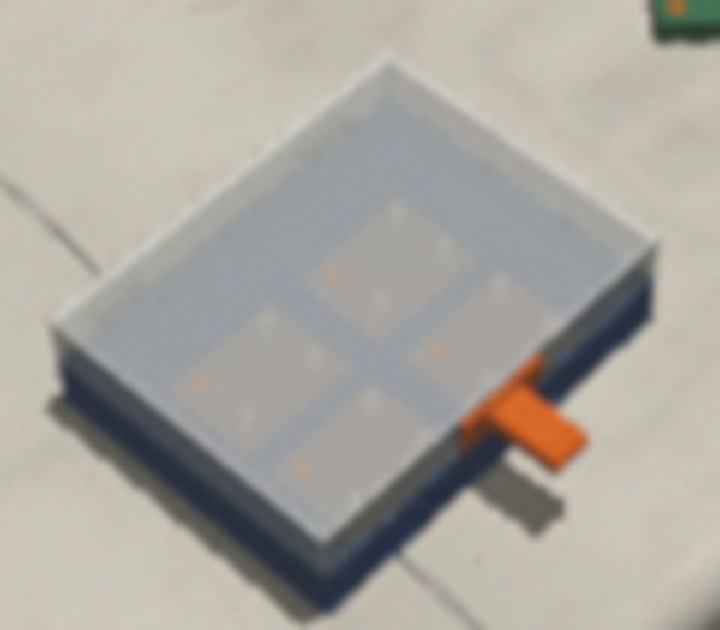

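```bash
python3 - <<'E'
from h import *
c=cam('top');d=cam('scene')
q=[(50,120),(517,78),(547,442),(78,485)]
P=[onz(c,195+u/6,185+v/6,60) for u,v in q]
print(np.round(P,1)); P=np.array(P)
for i in range(4): print(np.linalg.norm(P[i]-P[(i+1)%4]))
print('c',P.mean(0)); e=P[0]-P[3]+P[1]-P[2];print('yaw',np.arctan2(e[1],e[0]));e=P[0]-P[1]+P[3]-P[2];print('yaw',np.arctan2(-e[0],e[1]))
# scene lid corners: far(+x? ) 
s=[(55,322),(390,58),(655,243),(325,543)]
cors=[0,1,2,3]
for (u,v),i in zip(s,cors): print(tri([(c,195+q[i][0]/6,185+q[i][1]/6),(d,210+u/6,195+v/6)]))
# tab end corners top
print('tab',[onz(c,195+u/6,185+v/6,51).round(1) for u,v in [(290,557),(338,555)]])
print(tri([(c,195+290/6,185+557/6),(d,210+555/6,195+468/6)]), tri([(c,195+338/6,185+555/6),(d,210+587/6,195+437/6)]))
for u,v in [(205,247),(387,227),(215,387),(400,367)]: print('pad',onz(c,195+u/6,185+v/6,9).round(1))
E
```

```text
[[598.2 207.7  60. ]
 [614.9   2.6  60. ]
 [455.7  -8.3  60. ]
 [439.4 192.1  60. ]]
205.81333119594598
159.6406284126868
201.10841541623114
159.55211671198052
c [527.02866553  98.50769675  60.        ]
yaw 0.08300144200332962
yaw 0.08134116455763675
(array([601.33650586, 210.56428116,  51.37803231]), [array([-0.5, -0.6]), array([0.7, 0.2])])
(array([617.54624485,   3.39521286,  53.24106293]), [array([-0.4, -0.4]), array([0.5, 0.1])])
(array([456.86654786,  -7.77383691,  54.3269812 ]), [array([-0.3, -0.3]), array([0.4, 0.1])])
(array([441.65577105, 195.90556778,  46.3220505 ]), [array([-0.6, -0.7]), array([0.9, 0.2])])
tab [array([408.3, 102.2,  51. ]), array([408.9,  81.6,  51. ])]
(array([408.04370359, 102.51931455,  43.95353632]), [array([0.1, 0.1]), array([-0.2, -0. ])]) (array([409.12714837,  82.10703597,  45.06342281]), [array([-0. , -0.1]), array([0.1, 0. ])])
pad [548.3 145.    9. ]
pad [556.7  62.    9. ]
pad [484.6 139.8   9. ]
pad [492.8  56.3   9. ]
```

View pics/s2.png

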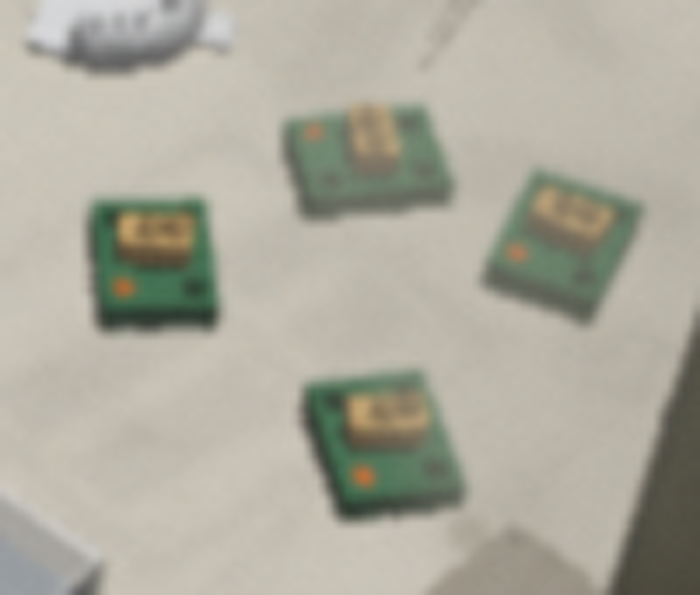

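```bash
cat >> h.py <<'E'
def go(x,y,z,yaw=None):
    T,s=pose();p=T[:3,:3].T@(np.array([x,y,z])-T[:3,3])/10
    y0=s['eef_rot'][2]
    dy=0 if yaw is None else (yaw-y0+np.pi)%(2*np.pi)-np.pi
    print('shift cm',p.round(2),'rz',round(-dy,3),'(alt',round(-dy+ (2*np.pi if dy>0 else -2*np.pi),3),') q1,q6',s['joints'][[0,5]].round(2),'dist',round(np.linalg.norm(p)*10))
def st():
    s=read_state();print('t',round(s['clock'],2),'pos',s['eef_pos'].round(1),'rot',s['eef_rot'].round(3),'F',s['wrist_force'].round(1),'gap',round(s['finger_gap'],1))
E
python3 - <<'E'
from h import *
go(430,93,205,.082)
c=cam('top')
A={'A':[(150,103),(203,150),(143,220),(97,176)],'B':[(458,200),(421,258),(343,207),(382,152)],'C':[(142,402),(198,435),(152,517),(99,480)],'D':[(497,352),(525,416),(433,452),(413,390)]}
# order: (15,-21),(-15,-21),(-15,21),(15,21)
mod=np.array([(15,-21),(-15,-21),(-15,21),(15,21)],float)
for k,v in A.items():
    w=np.array([onz(c,320+u/6,185+vv/6,14)[:2] for u,vv in v])
    a=w-w.mean(0);th=np.arctan2((mod[:,0]*a[:,1]-mod[:,1]*a[:,0]).sum(),(mod*a).sum())
    r=np.array([[np.cos(th),-np.sin(th)],[np.sin(th),np.cos(th)]])
    print(k,w.mean(0).round(1),round(th,3),(a-mod@r.T).round(1).tolist())
E
```

```text
shift cm [ 4.290e+01 -4.523e+01  4.000e-02] rz 0.355 (alt -5.928 ) q1,q6 [-1.2  -0.07] dist 623
A [ 583.6 -171.7] 0.852 [[1.8, 0.6], [-0.6, -0.1], [-1.0, 0.9], [-0.3, -1.5]]
B [ 563.1 -285.9] -0.612 [[1.4, -0.3], [-0.4, 1.0], [-0.8, 0.6], [-0.2, -1.3]]
C [ 449.4 -166. ] 1.013 [[-0.7, -0.0], [0.3, 1.0], [-0.1, 0.8], [0.5, -1.7]]
D [ 472.9 -310.1] 0.355 [[1.1, -0.5], [0.4, -0.6], [-0.5, 2.2], [-1.0, -1.0]]
```

Request:
servo_tool(series=[[2.2,-2.3,0,0,0,0.0],[4.4,-4.6,0,0,0,0.03],[6.6,-6.9,0,0,0,0.06],[8.8,-9.2,0,0,0,0.1],[11,-11.5,0,0,0,0.14],[13.2,-13.8,0,0,0,0.18],[15.4,-16.1,0,0,0,0.22],[17.6,-18.4,0,0,0,0.26],[19.8,-20.7,0,0,0,0.3],[22,-23,0,0,0,0.355]], gripper=5)

```text
clock: 1.23
eef_pos: [334.8, -195.4, 205.6]
eef_rot: [3.141, -0.0, 0.08]
wrist_force: [0.3, 0.8, 0.4]
finger_gap: 49.7
```

```bash
python3 - <<'E'
from h import *
st();go(430,93,205,.082);c=cam('wrist');save(c,'w1')
E
```

```text
t 1.23 pos [ 334.8 -195.4  205.6] rot [ 3.141 -0.     0.08 ] F [0.3 0.8 0.4] gap 49.7
shift cm [ 11.78 -27.99   0.06] rz -0.002 (alt 6.281 ) q1,q6 [-0.62  0.87] dist 304
```

View pics/w1.png

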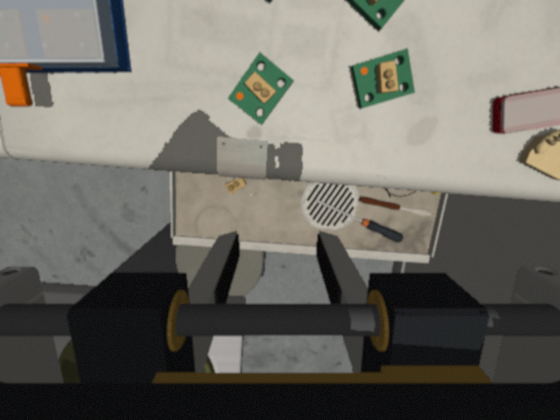

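The wrist view shows the tab at (15,85), plate C at (261,88) and plate D at (383,78). I'll continue toward the tab.

Request:
servo_tool(series=[[0.5,-2.8,0,0,0,0],[1,-5.6,0,0,0,0],[1.5,-8.4,0,0,0,0],[2,-11.2,0,0,0,0],[2.5,-14,0,0,0,0],[3,-16.8,0,0,0,0],[3.6,-19.6,0,0,0,0],[4.2,-22.4,0,0,0,0],[4.8,-25.2,0,0,0,0],[4.8,-28,0,0,0,0]])

```text
clock: 2.12
eef_pos: [360.0, 87.6, 205.6]
eef_rot: [-3.142, -0.001, 0.082]
wrist_force: [-0.0, 0.5, 0.9]
finger_gap: 49.8
```

```bash
python3 - <<'E'
from h import *
st();c=cam('wrist');save(c,'w2',None,1.4)
for p in [(422.5,93,51),(532,102,60)]: print(proj(c,p)*1.4)
E
```

```text
t 2.12 pos [360.   87.6 205.6] rot [-3.142e+00 -1.000e-03  8.200e-02] F [-0.   0.5  0.9] gap 49.8
[388.91804067 194.59780584]
[388.86594769  34.4015843 ]
```

View pics/w2.png

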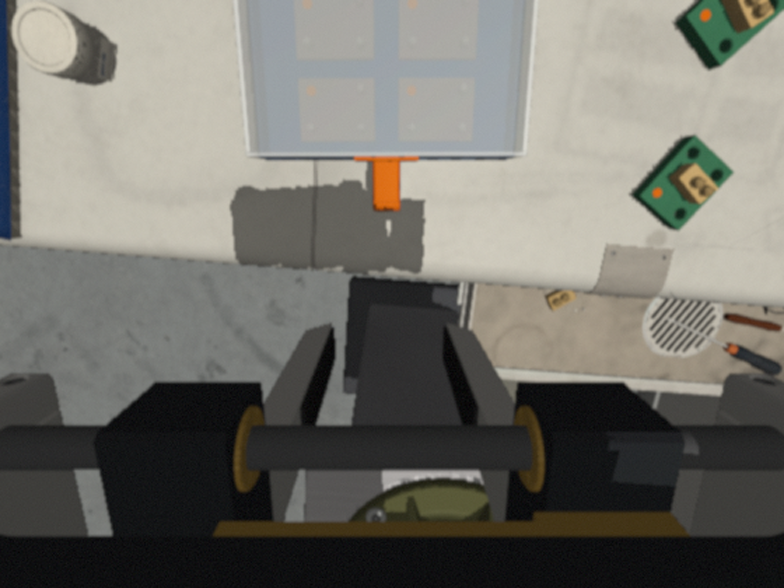

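The tab is straight ahead, with its end at (387,210) in the enlarged view, on the line I predicted. I'll triangulate it.

```bash
python3 - <<'E'
from h import *
c=cam('wrist');t=cam('top')
print(tri([(c,374/1.4,210/1.4),(t,195+290/6,185+557/6)]),tri([(c,400/1.4,210/1.4),(t,195+338/6,185+555/6)]))
for z in (39,45,51): print(onz(c,387/1.4,210/1.4,z))
print(onz(c,249/1.4,156/1.4,60),onz(c,524/1.4,154/1.4,60))
go(422.5,93,45-18.8,.082)
E
```

```text
(array([407.56107812, 106.4090288 ,  19.22442955]), [array([ 1.4, -0.7]), array([-0.6,  0.4])]) (array([408.60366385,  84.63386169,  11.51395312]), [array([ 0.5, -0.5]), array([-0.2,  0.3])])
[408.87823214  96.75492444  39.        ]
[409.30035968  96.75590261  45.        ]
[409.72248722  96.75688077  51.        ]
[441.57516354 203.24507196  60.        ] [460.03349938  -2.08850066  60.        ]
shift cm [ 6.33 -0.04 17.92] rz 0.003 (alt -6.28 ) q1,q6 [0.14 1.62] dist 190
```

Request:
servo_tool(series=[[1.5,0,3,0,0,0],[3,-0.1,6,0,0,0],[4.5,-0.2,9,0,0,0],[5.5,-0.3,12,0,0,0],[6.3,-0.35,14,0,0,0],[6.4,-0.35,15,0,0,0],[6.4,-0.35,16,0,0,0],[6.4,-0.35,17,0,0,0],[6.4,-0.35,17.9,0,0,0],[6.4,-0.35,17.9,0,0,0]])

```text
clock: 3.1
eef_pos: [422.5, 94.6, 25.6]
eef_rot: [3.142, 0.001, 0.082]
wrist_force: [-0.2, -1.1, -0.3]
finger_gap: 50.1
```

```bash
python3 - <<'E'
from h import *
st();c=cam('wrist');save(c,'w3',None,1.4)
T,s=pose()
for y in(-25,25):print(proj(c,(T@[0,y,-18.8,1])[:3])*1.4)
E
```

```text
t 3.1 pos [422.5  94.6  25.6] rot [3.142e+00 1.000e-03 8.200e-02] F [-0.2 -1.1 -0.3] gap 50.1
[329.60467849 362.04962887]
[449.17629903 362.03446201]
```

View pics/w3.png

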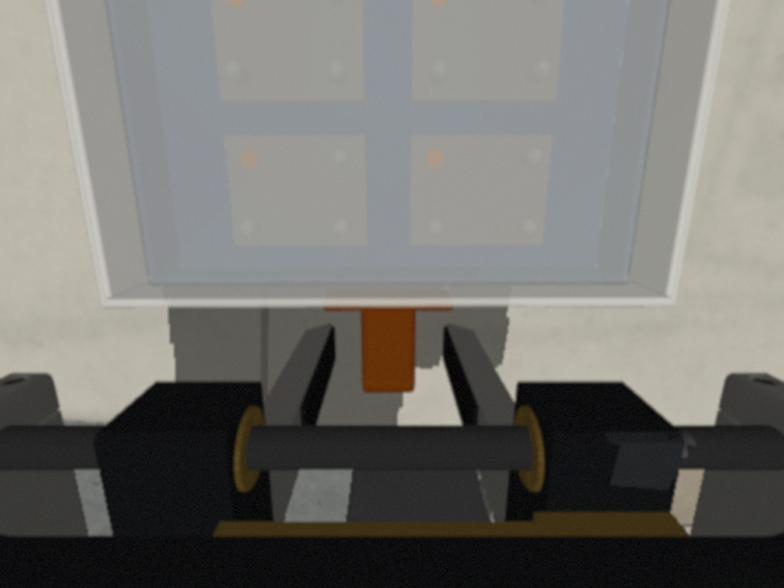

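The tab is centred between the fingers, with its end at (388,390). Now I'll close on it.

Request:
servo_tool(series=[[0,0,0,0,0,0],[0,0,0,0,0,0],[0,0,0,0,0,0],[0,0,0,0,0,0],[0,0,0,0,0,0],[0,0,0,0,0,0],[0,0,0,0,0,0],[0,0,0,0,0,0],[0,0,0,0,0,0],[0,0,0,0,0,0]], gripper=1.5, grip_force=15)

```text
clock: 3.98
eef_pos: [423.3, 94.9, 26.7]
eef_rot: [-3.141, -0.0, 0.082]
wrist_force: [-1.6, 1.2, 6.4]
finger_gap: 21.7
```

```bash
python3 - <<'E'
from h import *
st()
# arc rows: grasp relative to hinge (-190,15)
import math
r0=np.array([-190.,15.])
def f(th): return np.array([r0[0]*math.cos(th)+r0[1]*math.sin(th), -r0[0]*math.sin(th)+r0[1]*math.cos(th)])
for th in np.arange(0,1.9,0.06): d=(f(th)-f(0))/10; print(round(th,2),d.round(2))
E
```

```text
t 3.98 pos [423.3  94.9  26.7] rot [-3.141 -0.     0.082] F [-1.6  1.2  6.4] gap 21.7
0.0 [0. 0.]
0.06 [0.12 1.14]
0.12 [0.32 2.26]
0.18 [0.58 3.38]
0.24 [0.9  4.47]
0.3 [1.29 5.55]
0.36 [1.75 6.6 ]
0.42 [2.26 7.62]
0.48 [2.84 8.6 ]
0.54 [3.47 9.56]
0.6 [ 4.17 10.47]
0.66 [ 4.91 11.33]
0.72 [ 5.7  12.16]
0.78 [ 6.55 12.93]
0.84 [ 7.44 13.65]
0.9 [ 8.36 14.32]
0.96 [ 9.33 14.92]
1.02 [10.33 15.48]
1.08 [11.37 15.96]
1.14 [12.43 16.39]
1.2 [13.51 16.75]
1.26 [14.62 17.05]
1.32 [15.74 17.28]
1.38 [16.87 17.44]
1.44 [18.01 17.53]
1.5 [19.15 17.56]
1.56 [20.29 17.52]
1.62 [21.43 17.4 ]
1.68 [22.56 17.22]
1.74 [23.68 16.98]
1.8 [24.78 16.66]
1.86 [25.86 16.28]
```

Gripped, with a gap of 21.7 mm for the 22 mm tab. I'll swing the lid open along its arc.

Request:
servo_tool(series=[[0.12,0,-1.14,0,0,0],[0.32,0,-2.26,0,0,0],[0.58,0,-3.38,0,0,0],[0.9,0,-4.47,0,0,0],[1.29,0,-5.55,0,0,0],[1.75,0,-6.6,0,0,0],[2.26,0,-7.62,0,0,0],[2.84,0,-8.6,0,0,0],[3.47,0,-9.56,0,0,0],[4.17,0,-10.47,0,0,0]])

```text
clock: 4.82
eef_pos: [464.5, 98.3, 131.2]
eef_rot: [-3.141, 0.001, 0.082]
wrist_force: [-0.3, 1.6, -2.9]
finger_gap: 22.3
```

Request:
servo_tool(series=[[0.74,0,-0.86,0,0,0],[1.53,0,-1.69,0,0,0],[2.38,0,-2.46,0,0,0],[3.27,0,-3.18,0,0,0],[4.19,0,-3.85,0,0,0],[5.16,0,-4.45,0,0,0],[6.16,0,-5.01,0,0,0],[7.2,0,-5.49,0,0,0],[8.26,0,-5.92,0,0,0],[9.34,0,-6.28,0,0,0]])

```text
clock: 5.65
eef_pos: [557.9, 106.2, 193.9]
eef_rot: [-3.141, 0.001, 0.082]
wrist_force: [-2.1, 2.6, -0.4]
finger_gap: 21.6
```

```bash
python3 - <<'E'
from h import *
st();c=cam('scene');save(c,'s4',None,1.4)
E
```

```text
t 5.65 pos [557.9 106.2 193.9] rot [-3.141e+00  1.000e-03  8.200e-02] F [-2.1  2.6 -0.4] gap 21.6
```

View pics/s4.png

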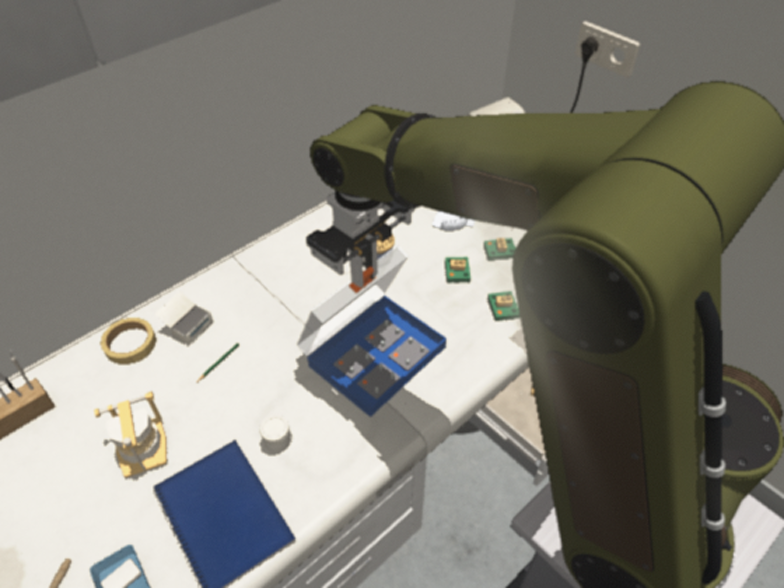

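The scene view shows the lid following the gripper at about 1.2 rad, with the tab held at (360,280). I'll carry on to the stop.

Request:
servo_tool(series=[[1.11,0,-0.3,0,0,0],[2.23,0,-0.53,0,0,0],[3.36,0,-0.69,0,0,0],[4.5,0,-0.78,0,0,0],[5.64,0,-0.81,0,0,0],[6.78,0,-0.77,0,0,0],[7.92,0,-0.65,0,0,0],[9.05,0,-0.47,0,0,0],[10.17,0,-0.23,0,0,0],[11.2,0,0.06,0,0,0]])

```text
clock: 6.53
eef_pos: [670.0, 115.6, 193.8]
eef_rot: [-3.141, -0.001, 0.082]
wrist_force: [-0.6, 3.8, 5.2]
finger_gap: 21.9
```

Request:
servo_tool(series=[[0.5,0,0.17,0,0,0],[0.8,0,0.27,0,0,0],[0.8,0,0.27,0,0,0],[0.8,0,0.27,0,0,0],[0.8,0,0.27,0,0,0],[0.8,0,0.27,0,0,0],[0.8,0,0.27,0,0,0],[0.8,0,0.27,0,0,0],[0.8,0,0.27,0,0,0],[0.8,0,0.27,0,0,0]])

```text
clock: 7.37
eef_pos: [677.6, 116.2, 191.1]
eef_rot: [-3.141, -0.001, 0.082]
wrist_force: [2.9, 5.8, 6.1]
finger_gap: 22.1
```

Request:
servo_tool(series=[[0,0,0,0,0,0],[0,0,0,0,0,0],[0,0,0,0,0,0],[0,0,-2,0,0,0],[0,0,-4,0,0,0],[0,0,-6,0,0,0],[0,0,-8,0,0,0],[-2,0,-8,0,0,0],[-5,0,-8,0,0,0],[-8,0,-8,0,0,0]], gripper=5)

```text
clock: 8.2
eef_pos: [596.5, 108.7, 269.7]
eef_rot: [3.141, 0.001, 0.081]
wrist_force: [0.0, 0.2, 0.1]
finger_gap: 50.2
```

```bash
python3 - <<'E'
from h import *
st();c=cam('scene');save(c,'s5',None,1.4);go(540,102,272,.082)
E
```

```text
t 8.2 pos [596.5 108.7 269.7] rot [3.141e+00 1.000e-03 8.100e-02] F [0.  0.2 0.1] gap 50.2
shift cm [-5.23  0.23 -0.23] rz -0.0 (alt 6.283 ) q1,q6 [0.12 1.61] dist 52
```

View pics/s5.png

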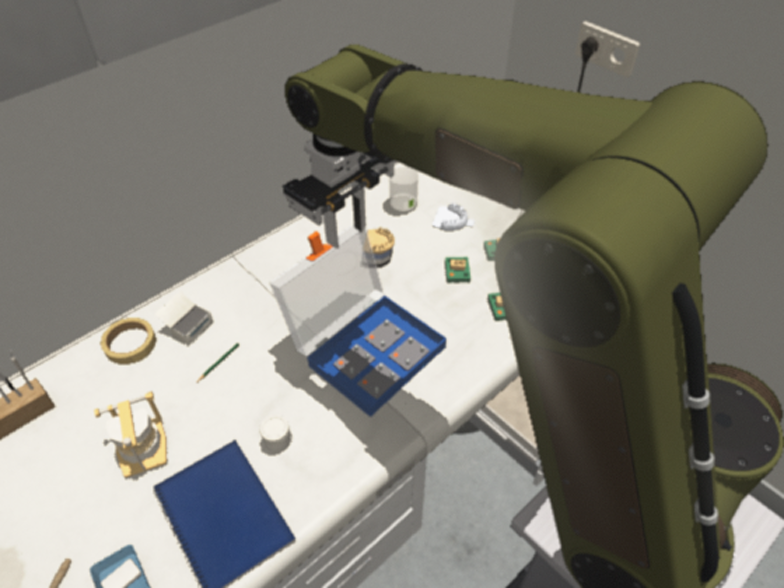

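The lid is resting open at (330,280), and the tab is at (318,245). Now I'll move back to measure the studs.

Request:
servo_tool(series=[[-2,0,0,0,0,0],[-4.5,0,0.5,0,0,0],[-7,0,1,0,0,0],[-9.5,0,1.5,0,0,0],[-11.5,0,2,0,0,0],[-13.5,0,2.5,0,0,0],[-15,0,3,0,0,0],[-15.6,0,3.5,0,0,0],[-15.6,0,3.5,0,0,0],[-15.6,0,3.5,0,0,0]])

```text
clock: 9.08
eef_pos: [442.6, 96.3, 235.7]
eef_rot: [3.142, -0.0, 0.082]
wrist_force: [0.1, 0.0, -0.3]
finger_gap: 50.2
```

```bash
python3 - <<'E'
from h import *
import pickle
st();c=cam('wrist');save(c,'w5',(120,0,430,230),2.5);pickle.dump(c,open('w5.pkl','wb'))
t=cam('top');save(t,'t5',(190,175,300,285),7);pickle.dump(t,open('t5.pkl','wb'))
E
```

```text
t 9.08 pos [442.6  96.3 235.7] rot [ 3.142 -0.     0.082] F [ 0.1  0.  -0.3] gap 50.2
```

View pics/w5.png

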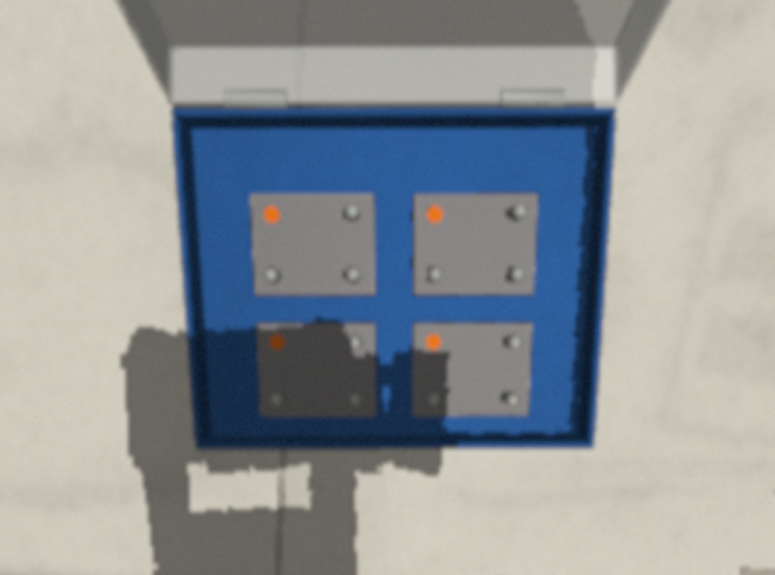

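View pics/t5.png

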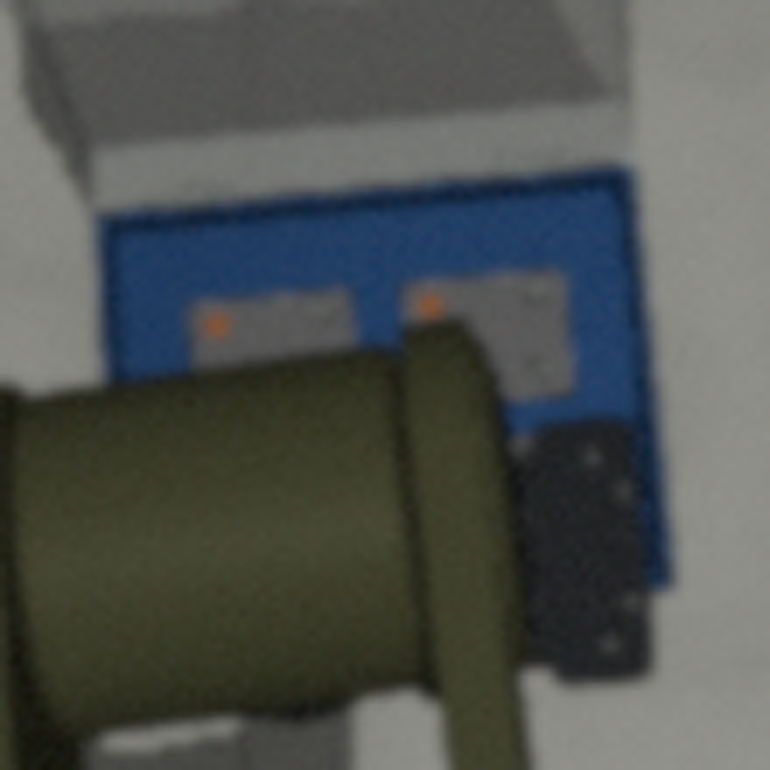

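The wrist view shows the four free pads clearly. The spots (enlarged pixels) are at (271,214), (434,214), (277,342) and (433,342), with three studs on each pad. I'll fit the station frame to these.

```bash
python3 - <<'E'
from h import *
import pickle
from scipy.optimize import least_squares
c=pickle.load(open('w5.pkl','rb'))
sg=[(32,42),(32,-42),(-32,42),(-32,-42)]
spots=[(271,214),(434,214),(277,342),(433,342)]
tips=[[(352,212),(272,273),(352,273)],[(517,211),(434,273),(516,273)],[(354,342),(276,399),(354,399)],[(512,341),(433,399),(511,398)]]
corn=[[(250,194),(375,193),(376,295),(255,296)],[(414,193),(539,193),(535,295),(414,296)],[(257,323),(377,323),(376,415),(260,416)],[(413,323),(532,323),(528,415),(414,416)]]
L=[(15,-21),(-15,21),(-15,-21)]
def res(p,out=False):
    x,y,th,zp,zt,hx,hy=p;r=[]
    def W(a,b,z):return (x+a*np.cos(th)-b*np.sin(th),y+a*np.sin(th)+b*np.cos(th),z)
    for i,(a,b) in enumerate(sg):
        def e(P,uv): r.append(proj(c,P)-[uv[0]/2.5+120,uv[1]/2.5])
        e(W(a+15,b+21,zp),spots[i])
        for l,uv in zip(L,tips[i]): e(W(a+l[0],b+l[1],zt),uv)
        for (s,t),uv in zip([(1,1),(1,-1),(-1,-1),(-1,1)],corn[i]): e(W(a+s*hx,b+t*hy,zp),uv)
    return np.array(r).ravel()
for fixz in (0,1):
    f=(lambda p:res(p)) if not fixz else (lambda p:res([p[0],p[1],p[2],9,20,p[5],p[6]]))
    s=least_squares(f,[520,100,.08,9,20,26,33],loss='soft_l1');print(s.x.round(3),'rms',np.sqrt((s.fun**2).mean()))
x,y,th=s.x[:3]
for a,b in sg: print((x+a*np.cos(th)-b*np.sin(th)).round(1),(y+a*np.sin(th)+b*np.cos(th)).round(1))
E
```

```text
[5.22723e+02 1.03361e+02 8.30000e-02 7.65100e+00 1.55230e+01 2.49300e+01
 3.19380e+01] rms 0.30629322841951306
[5.22674e+02 1.03353e+02 8.30000e-02 1.98840e+01 1.25780e+01 2.48440e+01
 3.18290e+01] rms 0.38784855975913124
551.1 147.9
558.0 64.1
487.3 142.6
494.3 58.8
```

The station frame is at (522.7, 103.4) with yaw 0.083, and pad z is about 8 mm against an expected 9. Next I'll go and look at plate C.

```bash
cat > plan.py <<'E'
E
python3 - <<'E'
from h import *
go(412,-225,150,1.013)
E
```

```text
shift cm [-5.71 31.77  8.58] rz -0.931 (alt 5.352 ) q1,q6 [0.13 1.62] dist 334
```

Request:
servo_tool(series=[[-0.6,3,0,0,0,-0.08],[-1.2,6.4,0.5,0,0,-0.18],[-1.8,9.8,1.5,0,0,-0.29],[-2.4,13.2,2.5,0,0,-0.4],[-3,16.6,3.5,0,0,-0.51],[-3.7,20,4.5,0,0,-0.62],[-4.4,23.4,5.5,0,0,-0.72],[-5,26.8,6.5,0,0,-0.82],[-5.6,29.6,7.6,0,0,-0.9],[-5.7,31.8,8.6,0,0,-0.931]], gripper=4.5)

```text
clock: 10.02
eef_pos: [410.9, -228.0, 148.9]
eef_rot: [-3.141, 0.0, 1.016]
wrist_force: [0.3, 0.7, 0.7]
finger_gap: 44.8
```

```bash
python3 - <<'E'
from h import *
import pickle
st();c=cam('wrist');save(c,'w6',(120,0,430,230),2.5);pickle.dump(c,open('w6.pkl','wb'))
t=cam('top');save(t,'t6',(190,185,290,285),6)
E
```

```text
t 10.02 pos [ 410.9 -228.   148.9] rot [-3.141  0.     1.016] F [0.3 0.7 0.7] gap 44.8
```

View pics/w6.png

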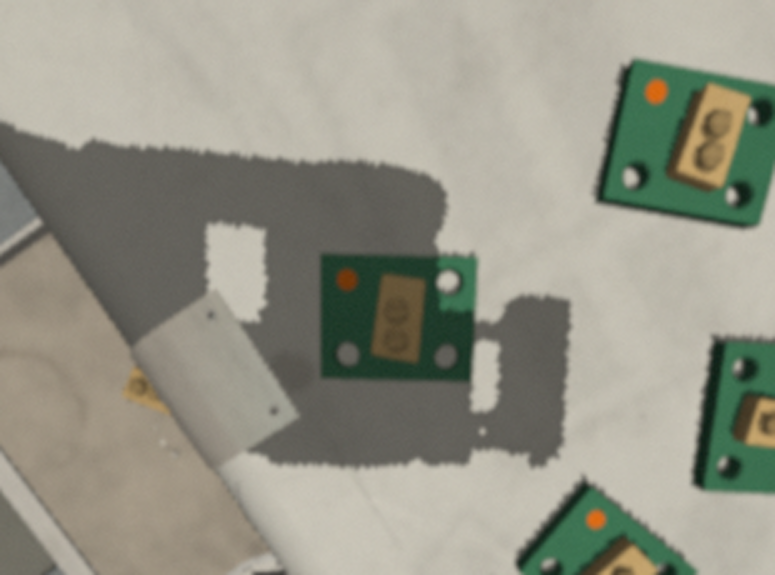

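View pics/t6.png

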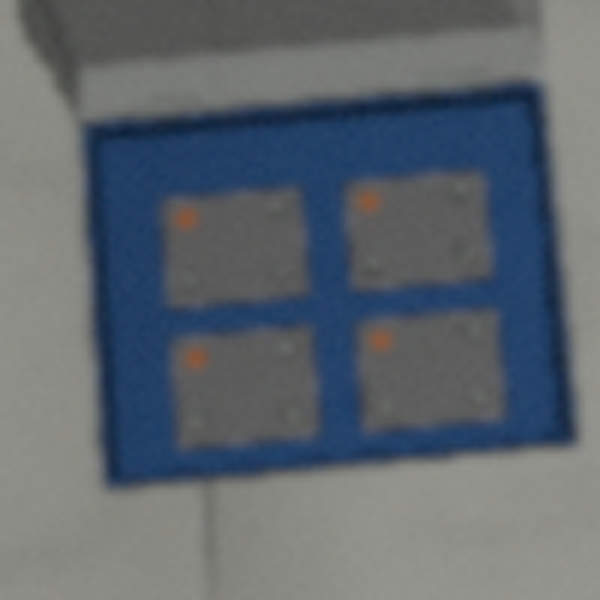

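Plate C is in view. Its spot is at (346,279), its holes at (448,281), (347,354) and (446,356), and its outline runs from (321,253) to (475,380).

```bash
cat >> h.py <<'E'
from scipy.optimize import least_squares
def fitplate(c,corn,spot,holes,off=(120,0),sc=2.5,z=14.,guess=None):
    """corn: (25,32),(25,-32),(-25,-32),(-25,32); holes (15,-21),(-15,21),(-15,-21)"""
    uv=[(u/sc+off[0],v/sc+off[1]) for u,v in list(corn)+[spot]+list(holes)]
    M=[(25,32),(25,-32),(-25,-32),(-25,32),(15,21),(15,-21),(-15,21),(-15,-21)]
    w=[1,1,1,1,1.5,1,1,1]
    def f(p,zz=None):
        x,y,th=p[:3];zz=p[3] if len(p)>3 else z
        return np.array([k*(proj(c,(x+a*np.cos(th)-b*np.sin(th),y+a*np.sin(th)+b*np.cos(th),zz))-q) for (a,b),q,k in zip(M,uv,w) if q[0]>-1e3]).ravel()
    g=guess
    s=least_squares(f,g,loss='soft_l1');s4=least_squares(f,list(g)+[z],loss='soft_l1')
    print('plate',s.x.round(3),'rms px',np.sqrt((s.fun**2).mean()).round(2),'| free z',s4.x.round(3));return s.x
E
python3 - <<'E'
from h import *
import pickle
c=pickle.load(open('w6.pkl','rb'))
p=fitplate(c,[(321,253),(478,253),(472,380),(321,379)],(346,279),[(448,281),(347,354),(446,356)],guess=[449,-166,1.01])
go(p[0],p[1],60,p[2])
E
```

```text
plate [ 452.181 -164.974    1.005] rms px 0.38 | free z [ 452.184 -164.951    1.004   12.234]
shift cm [7.51 0.18 8.8 ] rz 0.006 (alt -6.277 ) q1,q6 [-0.58 -0.02] dist 116
```

Request:
servo_tool(series=[[2,0,1.5,0,0,0],[4,0.1,3,0,0,0],[6,0.1,4.5,0,0,0],[7,0.2,6,0,0,0],[7.5,0.2,7.5,0,0,0],[7.5,0.2,9,0,0,0.006],[7.5,0.2,10,0,0,0.006],[7.5,0.2,10.7,0,0,0.006],[7.5,0.2,10.7,0,0,0.006],[7.5,0.2,10.7,0,0,0.006]])

```text
clock: 10.95
eef_pos: [453.0, -162.7, 42.9]
eef_rot: [3.142, -0.0, 1.007]
wrist_force: [-0.3, 0.2, -0.1]
finger_gap: 45.1
```

```bash
python3 - <<'E'
from h import *
st();c=cam('wrist');save(c,'w7',(120,120,430,350),2.5)
go(452.2,-165,16.5,1.005)
E
```

```text
t 10.95 pos [ 453.  -162.7   42.9] rot [ 3.142 -0.     1.007] F [-0.3  0.2 -0.1] gap 45.1
shift cm [-0.23  0.03  2.68] rz 0.002 (alt -6.282 ) q1,q6 [-0.42  0.14] dist 27
```

View pics/w7.png

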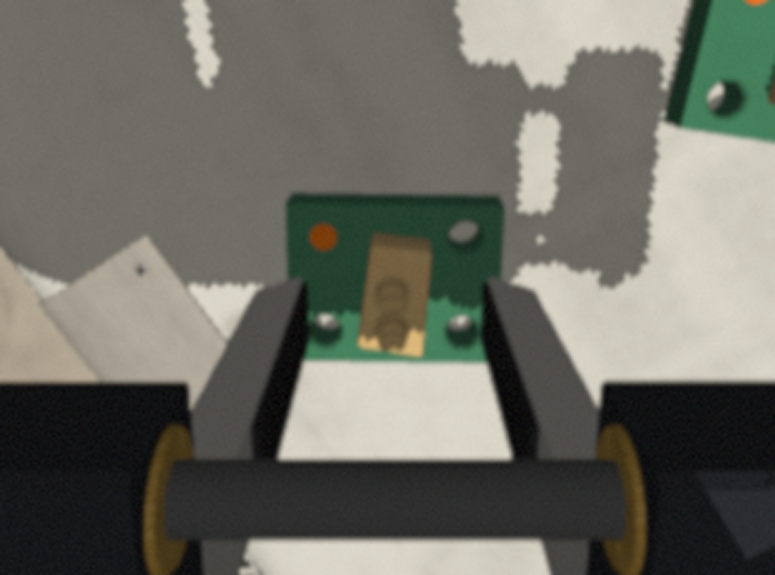

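The tooth segment sits turned about 5° clockwise relative to its plate. In this view its corners are (372,235), (432,240), (424,357) and (358,350). I'll grip along the segment and then measure how the plate sits in the hand.

Request:
servo_tool(series=[[-0.1,0,0.4,0,0,0.03],[-0.2,0,0.8,0,0,0.06],[-0.23,0.03,1.2,0,0,0.09],[-0.23,0.03,1.6,0,0,0.09],[-0.23,0.03,2.0,0,0,0.09],[-0.23,0.03,2.3,0,0,0.09],[-0.23,0.03,2.5,0,0,0.09],[-0.23,0.03,2.6,0,0,0.09],[-0.23,0.03,2.6,0,0,0.09],[-0.23,0.03,2.6,0,0,0.09]])

```text
clock: 11.83
eef_pos: [451.9, -164.8, 16.7]
eef_rot: [3.141, -0.0, 0.917]
wrist_force: [-0.3, 0.1, 0.7]
finger_gap: 45.4
```

Request:
servo_tool(series=[[0,0,0,0,0,0],[0,0,0,0,0,0],[0,0,0,0,0,0],[0,0,0,0,0,0],[0,0,0,0,0,0],[0,0,0,0,0,0],[0,0,0,0,0,0],[0,0,0,0,0,0],[0,0,0,0,0,0],[0,0,0,0,0,0]], gripper=1.5, grip_force=35)

```text
clock: 12.67
eef_pos: [451.8, -164.8, 16.7]
eef_rot: [3.142, -0.0, 0.917]
wrist_force: [-1.5, 0.3, 2.0]
finger_gap: 21.0
```

```bash
python3 - <<'E'
from h import *
st()
E
```

```text
t 12.67 pos [ 451.8 -164.8   16.7] rot [ 3.142 -0.     0.917] F [-1.5  0.3  2. ] gap 21.0
```

Request:
servo_tool(series=[[0,0,-1,0,0,0],[0,0,-2.5,0,0,0],[0,0,-4,0,0,0],[0,0,-5.5,0,0,0],[0,0,-7,0,0,0],[0,0,-8.5,0,0,0],[0,0,-9.5,0,0,0],[0,0,-10,0,0,0],[0,0,-10,0,0,0],[0,0,-10,0,0,0]], grip_force=45)

```text
clock: 13.5
eef_pos: [451.6, -164.7, 116.3]
eef_rot: [-3.141, 0.0, 0.917]
wrist_force: [0.3, 0.4, -1.4]
finger_gap: 21.1
```

```bash
python3 - <<'E'
from h import *
import pickle
st();c=cam('wrist');save(c,'w8',(120,120,430,350),2.5);pickle.dump(c,open('w8.pkl','wb'))
E
```

```text
t 13.5 pos [ 451.6 -164.7  116.3] rot [-3.141  0.     0.917] F [ 0.3  0.4 -1.4] gap 21.1
```

View pics/w8.png

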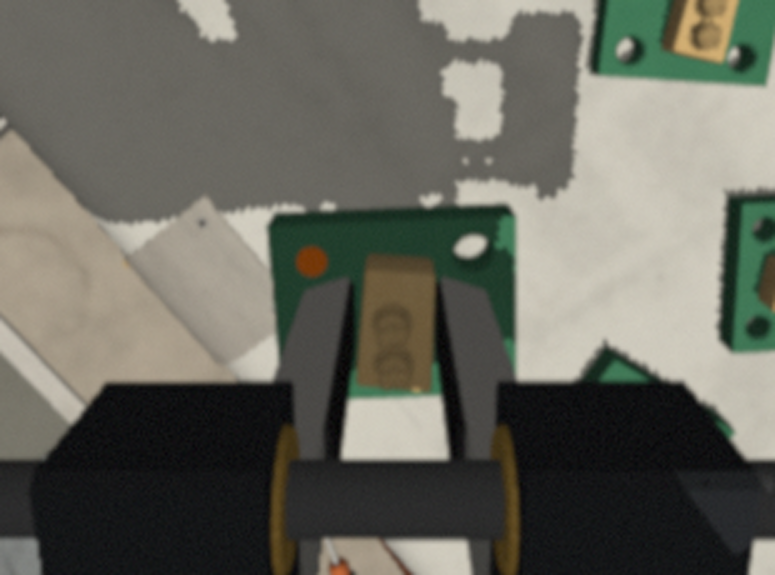

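```bash
python3 - <<'E'
from h import *
import pickle
c=pickle.load(open('w8.pkl','rb'));save(c,'w8b',(220,190,335,285),6.5)
E
```

```text
(no output)
```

View pics/w8b.png

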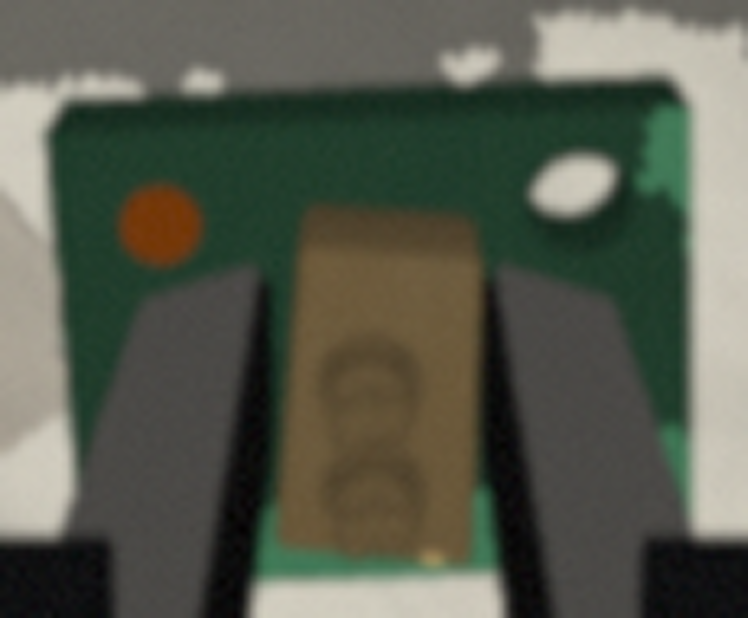

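```bash
cat >> h.py <<'E'
def fithand(c,pts,guess_z=None,zfix=None):
    """pts: list of ((a,b) plate xy,(u,v) full-image px); returns pose of plate top in TOOL frame"""
    Tc=c['mount']
    # camera->tool; tool frame x,y,z(down). plate a along tool x, b along -tool y
    Ti=np.linalg.inv(Tc)
    def f(p):
        r=[]
        for (a,b),q in pts:
            x,y,th=p[:3];z=p[3] if len(p)>3 else zfix
            X=x+a*np.cos(th)-b*np.sin(th); Y=-(y+a*np.sin(th)+b*np.cos(th))
            P=Ti@[X,Y,z,1];r.append([P[0]/P[2]*c['fx']+c['cx']-q[0],P[1]/P[2]*c['fy']+c['cy']-q[1]])
        return np.array(r).ravel()
    s=least_squares(f,[0,0,0] if zfix is not None else [0,0,0,2]);print('hand: x(fwd),y(left),dyaw'+('' if zfix is not None else ',z'),s.x.round(3),'res',s.fun.round(2));return s.x
E
python3 - <<'E'
from h import *
import pickle
c=pickle.load(open('w8.pkl','rb'));k=6.5;o=(220,190)
P=[((25,32),(48,135)),((25,-32),(690,105)),((15,21),(161,226)),((15,-21),(581,199)),((-25,11),(258,577)),((-25,-13),(505,572))]
P=[(m,(u/k+o[0],v/k+o[1])) for m,(u,v) in P]
fithand(c,P[:4]);fithand(c,P[:4],zfix=2.7)
fithand(c,P[:2],zfix=2.7)
fithand(c,P[2:4],zfix=2.7)
E
```

```text
hand: x(fwd),y(left),dyaw,z [-0.75  -1.008  0.053  5.068] res [-0.32 -0.02 -0.13 -0.47  0.49 -0.21 -0.03  0.71]
hand: x(fwd),y(left),dyaw [-0.058 -1.014  0.053] res [-0.97 -0.06  0.51 -0.58  0.08 -0.07  0.39  0.8 ]
hand: x(fwd),y(left),dyaw [-0.298 -1.051  0.048] res [-0.74  0.07  0.74 -0.  ]
hand: x(fwd),y(left),dyaw [ 0.202 -1.071  0.067] res [-0.14  0.01  0.14 -0.01]
```

```bash
python3 - <<'E'
from h import *
go(551.3,148.9,110,.030)
E
```

```text
shift cm [ 30.95 -11.15   0.6 ] rz 0.887 (alt -5.396 ) q1,q6 [-0.43  0.23] dist 329
```

Request:
servo_tool(series=[[2.5,-0.9,0,0,0,0.07],[5.5,-2,0,0,0,0.16],[9,-3.2,0,0,0,0.26],[12.5,-4.5,0,0,0,0.36],[16,-5.8,0,0,0,0.46],[19.5,-7,0,0,0,0.56],[23,-8.3,0,0,0,0.66],[26.5,-9.5,0,0,0,0.76],[29.5,-10.6,0,0,0,0.85],[30.95,-11.15,0.6,0,0,0.887]])

```text
clock: 14.38
eef_pos: [552.1, 152.1, 110.3]
eef_rot: [-3.141, -0.0, 0.027]
wrist_force: [-0.6, -0.3, -1.3]
finger_gap: 21.1
```

Request:
servo_tool(series=[[0,0,0,0,0,0],[0,0,0.5,0,0,0],[0,0,1,0,0,0],[0,0,1.5,0,0,0],[0,0,2,0,0,0],[0,0,2.5,0,0,0],[0,0,3,0,0,0],[0,0,3,0,0,0],[0,0,3,0,0,0],[0,0,3,0,0,0]])

```text
clock: 15.22
eef_pos: [551.8, 148.7, 80.9]
eef_rot: [-3.142, -0.0, 0.03]
wrist_force: [-0.7, 1.0, 0.0]
finger_gap: 20.7
```

```bash
python3 - <<'E'
from h import *
import pickle
st();c=cam('wrist');save(c,'w9',None,1.4);save(c,'w9b',(220,190,335,285),6.5);pickle.dump(c,open('w9.pkl','wb'));go(551.3,148.9,46,.030)
E
```

```text
t 15.22 pos [551.8 148.7  80.9] rot [-3.142 -0.     0.03 ] F [-0.7  1.   0. ] gap 20.7
shift cm [-0.05 -0.02  3.49] rz -0.0 (alt 6.283 ) q1,q6 [0.2  1.74] dist 35
```

View pics/w9.png

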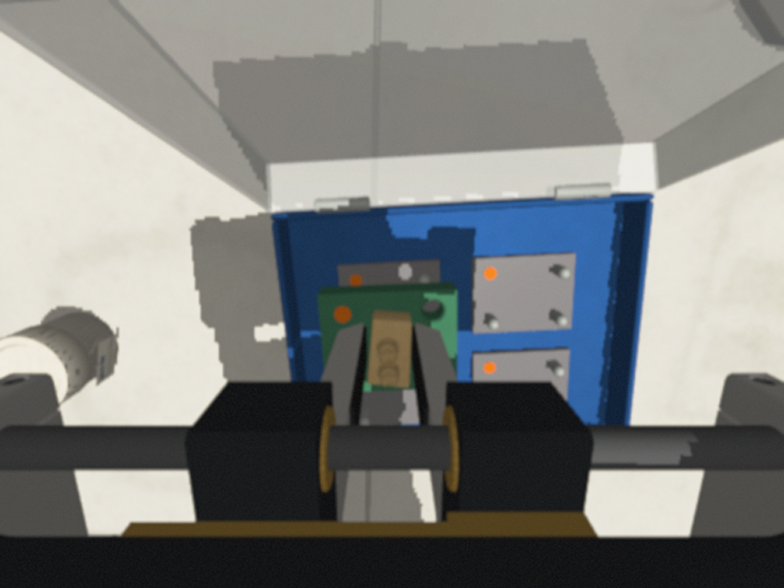

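View pics/w9b.png

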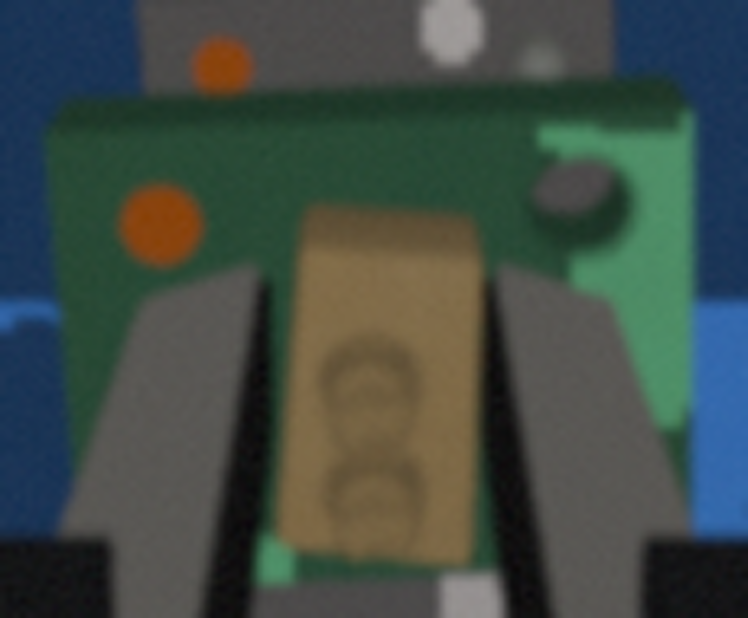

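In this view the far-left pad's spot, enlarged (222,67), and its stud at (541,60) show just beyond the plate, so I can check plate against pad directly.

```bash
python3 - <<'E'
from h import *
import pickle
c=pickle.load(open('w9.pkl','rb'));k=6.5;o=(220,190)
Rm=lambda t:np.array([[np.cos(t),-np.sin(t)],[np.sin(t),np.cos(t)]])
st_=np.array([551.1,147.9])
print('exp spot',st_+Rm(.083)@[15,21],'seen',onz(c,220+222/k,190+67/k,9)[:2], 'z7.7',onz(c,220+222/k,190+67/k,7.7)[:2])
print('exp stud',st_+Rm(.083)@[15,-21],'seen z20',onz(c,220+541/k,190+62/k,20)[:2])
P=[((25,32),(48,132)),((25,-32),(692,108)),((15,21),(161,226)),((15,-21),(580,200))]
P=[(m,(u/k+o[0],v/k+o[1])) for m,(u,v) in P]
h=fithand(c,P);h=fithand(c,P,zfix=2.7)
T,s=pose();th=s['eef_rot'][2]
print('plate now',T[:2,3]+Rm(th)@h[:2],th+h[2])
E
```

```text
exp spot [564.30736272 170.07127804] seen [564.31131545 170.09550043] z7.7 [563.99193042 170.19361585]
exp stud [567.78936159 128.21586401] seen z20 [568.88566787 128.26806339]
hand: x(fwd),y(left),dyaw,z [-0.74   0.027  0.045  4.808] res [-0.3   0.09 -0.26 -0.53  0.42 -0.4   0.15  0.84]
hand: x(fwd),y(left),dyaw [-0.122  0.021  0.045] res [-0.89  0.05  0.31 -0.63  0.05 -0.28  0.53  0.93]
plate now [551.6643843  148.76988163] 0.0747550589992978
```

```bash
python3 - <<'E'
import pickle,numpy as np
from cell import *
for f in ('w5','w6','w8','w9'):
    c=pickle.load(open(f+'.pkl','rb'));print(f,c['cx'],c['cy'],c['fx'],c['mount'][:3,3].round(2),np.round(c['mount'][0],4))
E
```

```text
w5 277.5356679746876 205.0969289737818 294.5146958194279 [  74.2    -0.28 -178.49] [-5.00000e-04 -9.67600e-01 -2.52500e-01  7.41965e+01]
w6 277.5356679746876 205.0969289737818 294.5146958194279 [  74.05    0.57 -178.49] [-5.00000e-04 -9.67700e-01 -2.52000e-01  7.40498e+01]
w8 277.5356679746876 205.0969289737818 294.5146958194279 [  74.1     0.49 -178.49] [-5.00000e-04 -9.67700e-01 -2.52000e-01  7.41025e+01]
w9 277.5356679746876 205.0969289737818 294.5146958194279 [  74.18   -0.32 -178.49] [-5.00000e-04 -9.67600e-01 -2.52600e-01  7.41807e+01]
```

```bash
python3 - <<'E'
from h import *
st();go(551.5,147.9,40,.037)
E
```

```text
t 15.27 pos [551.8 148.8  80.9] rot [-3.141e+00 -1.000e-03  3.000e-02] F [ 0.3 -0.4 -0.8] gap 20.1
shift cm [-0.03  0.08  4.09] rz -0.007 (alt 6.276 ) q1,q6 [0.2  1.74] dist 41
```

Request:
servo_tool(series=[[-0.03,0.08,0.5,0,0,-0.007],[-0.03,0.08,1,0,0,-0.007],[-0.03,0.08,1.5,0,0,-0.007],[-0.03,0.08,2,0,0,-0.007],[-0.03,0.08,2.5,0,0,-0.007],[-0.03,0.08,3,0,0,-0.007],[-0.03,0.08,3.5,0,0,-0.007],[-0.03,0.08,4,0,0,-0.007],[-0.03,0.08,4,0,0,-0.007],[-0.03,0.08,4,0,0,-0.007]])

```text
clock: 16.1
eef_pos: [551.2, 147.9, 40.4]
eef_rot: [3.142, 0.001, 0.037]
wrist_force: [-0.1, 0.0, -1.1]
finger_gap: 20.6
```

Request:
servo_tool(series=[[0,0,0.1,0,0,0],[0,0,0.2,0,0,0],[0,0,0.3,0,0,0],[0,0,0.4,0,0,0],[0,0,0.5,0,0,0],[0,0,0.6,0,0,0],[0,0,0.6,0,0,0],[0,0,0.6,0,0,0],[0,0,0.6,0,0,0],[0,0,0.6,0,0,0]])

```text
clock: 16.93
eef_pos: [551.4, 147.9, 34.7]
eef_rot: [-3.142, -0.0, 0.037]
wrist_force: [-0.3, 0.1, -1.2]
finger_gap: 20.5
```

There is no contact force with the underside about 4 mm below the stud tops, so the holes are on the studs. I'll carry on down.

Request:
servo_tool(series=[[0,0,0.15,0,0,0],[0,0,0.3,0,0,0],[0,0,0.45,0,0,0],[0,0,0.6,0,0,0],[0,0,0.7,0,0,0],[0,0,0.8,0,0,0],[0,0,0.86,0,0,0],[0,0,0.9,0,0,0],[0,0,0.93,0,0,0],[0,0,0.93,0,0,0]])

```text
clock: 17.77
eef_pos: [551.3, 147.9, 25.7]
eef_rot: [3.142, -0.0, 0.037]
wrist_force: [-3.3, -1.6, 3.9]
finger_gap: 20.6
```

```bash
python3 - <<'E'
from h import *
st();c=cam('wrist');save(c,'w10',(180,120,380,285),3.9)
E
```

```text
t 17.77 pos [551.3 147.9  25.7] rot [ 3.142 -0.     0.037] F [-3.3 -1.6  3.9] gap 20.6
```

View pics/w10.png

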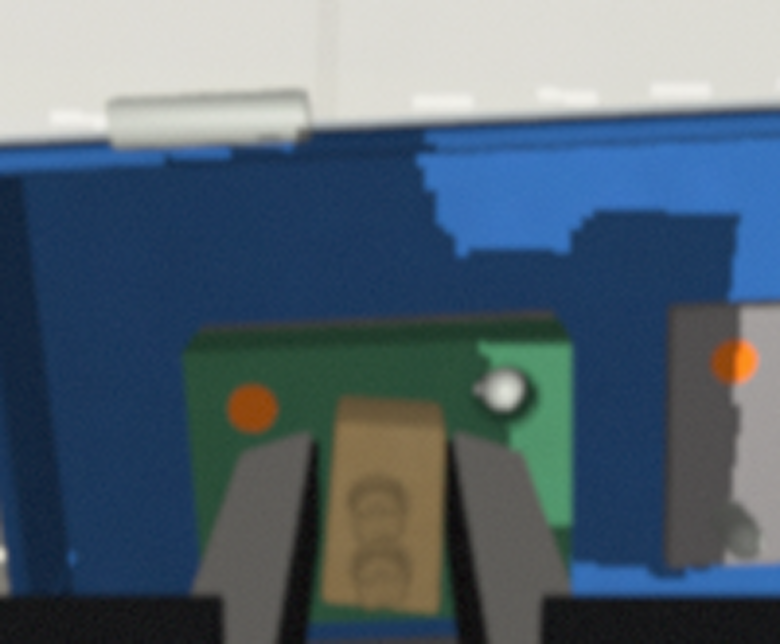

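The stud is inside its hole at (505,390) and contact is about 4 N at the home height. I'll press slightly, release and lift off.

Request:
servo_tool(series=[[0,0,0.05,0,0,0],[0,0,0.08,0,0,0],[0,0,0.08,0,0,0],[0,0,0.08,0,0,0],[0,0,0.08,0,0,0],[0,0,0.08,0,0,0],[0,0,0.08,0,0,0],[0,0,0.08,0,0,0],[0,0,0.08,0,0,0],[0,0,0.08,0,0,0]])

```text
clock: 18.65
eef_pos: [551.4, 147.9, 25.7]
eef_rot: [3.142, -0.0, 0.037]
wrist_force: [-8.3, -2.4, 14.8]
finger_gap: 20.7
```

Request:
servo_tool(series=[[0,0,0,0,0,0],[0,0,-0.1,0,0,0],[0,0,-0.1,0,0,0],[0,0,-0.1,0,0,0],[0,0,-0.1,0,0,0],[0,0,-1,0,0,0],[0,0,-2.5,0,0,0],[0,0,-4,0,0,0],[0,0,-5.5,0,0,0],[0,0,-7,0,0,0]], gripper=4.5)

```text
clock: 19.48
eef_pos: [551.4, 147.9, 95.9]
eef_rot: [-3.142, -0.0, 0.037]
wrist_force: [-0.0, -0.9, 0.4]
finger_gap: 45.0
```

```bash
python3 - <<'E'
from h import *
st();c=cam('wrist');save(c,'w11',(180,120,380,285),3.9)
c=cam('top');save(c,'t11',(320,185,420,285),6)
E
```

```text
t 19.48 pos [551.4 147.9  95.9] rot [-3.142 -0.     0.037] F [-0.  -0.9  0.4] gap 45.0
```

View pics/w11.png

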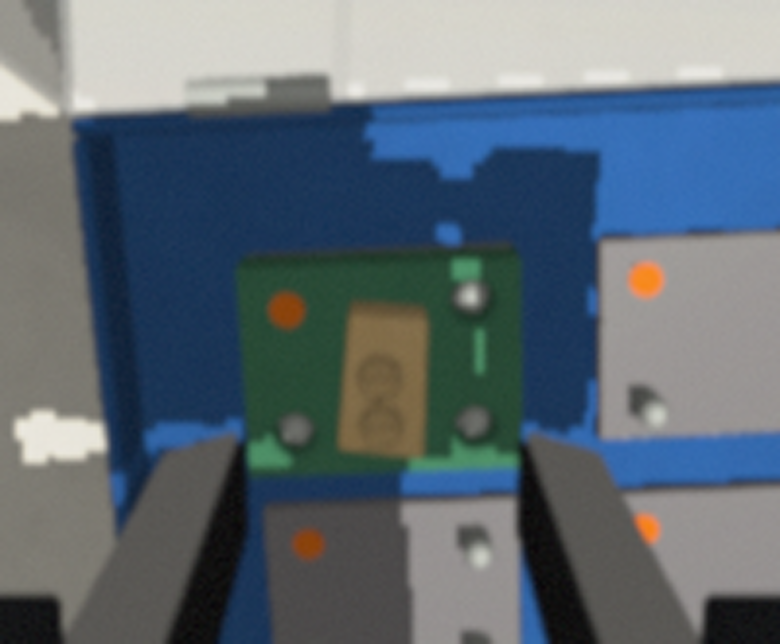

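View pics/t11.png

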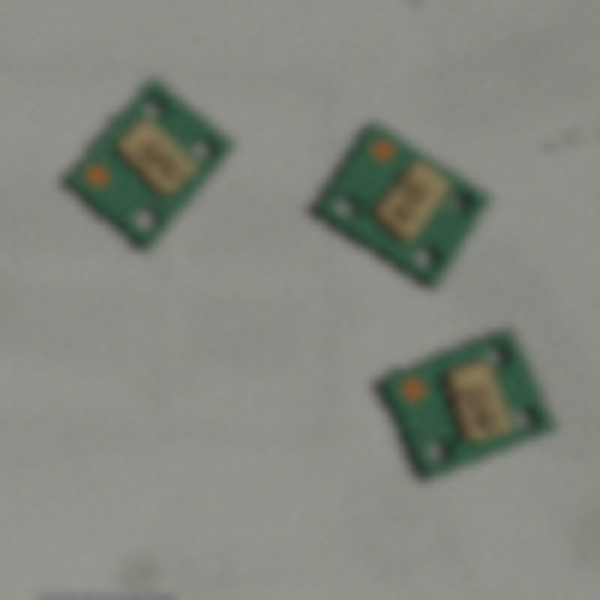

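Plate C is home with three studs showing in its holes, and the other plates have not moved. Next is plate A.

```bash
python3 - <<'E'
from h import *
go(537.6,-224.7,150,.852)
E
```

```text
shift cm [-2.84 37.2  -5.3 ] rz -0.815 (alt 5.468 ) q1,q6 [0.2  1.73] dist 377
```

Request:
servo_tool(series=[[-0.2,2.5,-2,0,0,-0.05],[-0.4,6,-4,0,0,-0.12],[-0.8,10,-5.3,0,0,-0.2],[-1.1,14,-5.3,0,0,-0.3],[-1.4,18,-5.3,0,0,-0.4],[-1.7,22,-5.3,0,0,-0.5],[-2,26,-5.3,0,0,-0.6],[-2.3,30,-5.3,0,0,-0.7],[-2.6,33.8,-5.3,0,0,-0.78],[-2.84,37.2,-5.3,0,0,-0.815]])

```text
clock: 20.42
eef_pos: [535.9, -227.2, 146.8]
eef_rot: [-3.141, 0.0, 0.856]
wrist_force: [-0.1, -0.9, -0.0]
finger_gap: 45.1
```

```bash
python3 - <<'E'
from h import *
import pickle
st();c=cam('wrist');save(c,'w12',(200,50,360,180),5);pickle.dump(c,open('w12.pkl','wb'));print(proj(c,(583.6,-171.7,14)))
E
```

```text
t 20.42 pos [ 535.9 -227.2  146.8] rot [-3.141  0.     0.856] F [-0.1 -0.9 -0. ] gap 45.1
[277.00246502 129.33854406]
```

View pics/w12.png

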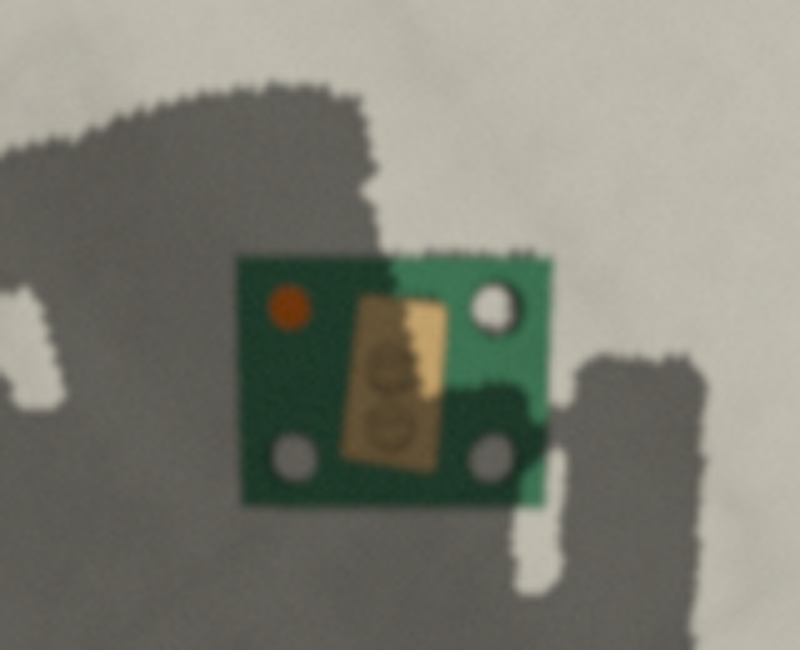

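Plate A's spot is at (290,308) and its holes at (496,308), (296,457) and (491,457). Its segment is turned clockwise like plate C's.

```bash
python3 - <<'E'
from h import *
import pickle
c=pickle.load(open('w12.pkl','rb'))
p=fitplate(c,[(237,257),(552,258),(546,506),(241,506)],(290,308),[(496,309),(296,458),(491,458)],off=(200,50),sc=5,guess=[583,-171,.85])
st();go(p[0],p[1],16.5,p[2]-.05)
E
```

```text
plate [ 586.51  -171.036    0.854] rms px 0.45 | free z [ 586.543 -170.954    0.854    9.143]
t 20.47 pos [ 535.4 -231.9  146.7] rot [3.141e+00 1.000e-03 8.530e-01] F [-1.4 -4.2 -0.3] gap 45.3
shift cm [ 7.96 -0.16 13.01] rz 0.049 (alt -6.234 ) q1,q6 [-0.47  0.25] dist 153
```

Request:
servo_tool(series=[[0,0,0,0,0,0],[0,0,0,0,0,0],[0,0,0,0,0,0],[0,0,0,0,0,0],[0,0,0,0,0,0],[0,0,0,0,0,0],[0,0,0,0,0,0],[0,0,0,0,0,0],[0,0,0,0,0,0],[0,0,0,0,0,0]])

```text
clock: 21.3
eef_pos: [536.6, -224.8, 147.5]
eef_rot: [-3.142, 0.0, 0.852]
wrist_force: [-0.4, -0.2, -0.1]
finger_gap: 45.1
```

```bash
python3 - <<'E'
from h import *
import pickle
st();c=cam('wrist');save(c,'w13',(200,50,360,180),5);pickle.dump(c,open('w13.pkl','wb'))
E
```

```text
t 21.3 pos [ 536.6 -224.8  147.5] rot [-3.142  0.     0.852] F [-0.4 -0.2 -0.1] gap 45.1
```

View pics/w13.png

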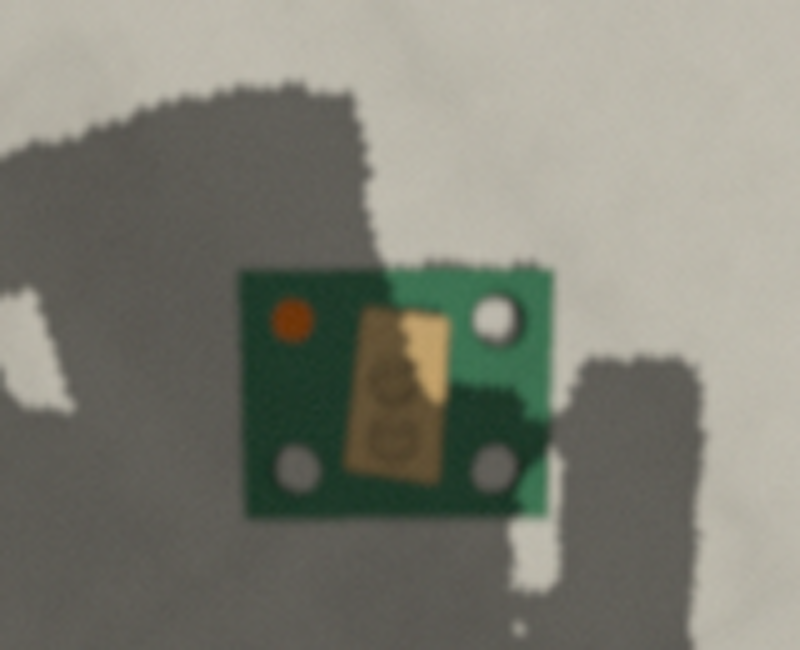

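The arm has settled. The plate is at about (398,394), with its spot at (293,321) and its holes at (499,321), (299,469) and (494,469).

```bash
python3 - <<'E'
from h import *
import pickle
c=pickle.load(open('w13.pkl','rb'))
p=fitplate(c,[(240,270),(553,271),(548,518),(245,518)],(293,321),[(499,321),(299,469),(494,469)],off=(200,50),sc=5,guess=[583,-171,.85])
st();go(p[0],p[1],16.5,p[2]-.05)
E
```

```text
plate [ 586.428 -171.129    0.852] rms px 0.43 | free z [ 586.444 -171.085    0.852    9.139]
t 21.35 pos [ 536.6 -224.9  147.6] rot [ 3.142 -0.     0.852] F [-0.2 -0.6  0. ] gap 45.1
shift cm [ 7.32  0.2  13.11] rz 0.05 (alt -6.233 ) q1,q6 [-0.46  0.26] dist 150
```

Request:
servo_tool(series=[[1.5,0,1.3,0,0,0],[3,0.1,2.6,0,0,0],[4.5,0.1,4,0,0,0.01],[6,0.2,5.5,0,0,0.02],[7,0.2,7,0,0,0.03],[7.3,0.2,8.5,0,0,0.04],[7.32,0.2,9.8,0,0,0.05],[7.32,0.2,10.5,0,0,0.05],[7.32,0.2,10.5,0,0,0.05],[7.32,0.2,10.5,0,0,0.05]])

```text
clock: 22.18
eef_pos: [586.3, -171.3, 42.5]
eef_rot: [-3.141, 0.0, 0.802]
wrist_force: [-0.3, 0.8, -0.7]
finger_gap: 45.3
```

```bash
python3 - <<'E'
from h import *
st();c=cam('wrist');save(c,'w14',(120,120,430,350),2.5)
go(586.4,-171.1,16.5,.802)
E
```

```text
t 22.18 pos [ 586.3 -171.3   42.5] rot [-3.141  0.     0.802] F [-0.3  0.8 -0.7] gap 45.3
shift cm [ 0.01 -0.04  2.67] rz -0.0 (alt 6.283 ) q1,q6 [-0.34  0.42] dist 27
```

View pics/w14.png

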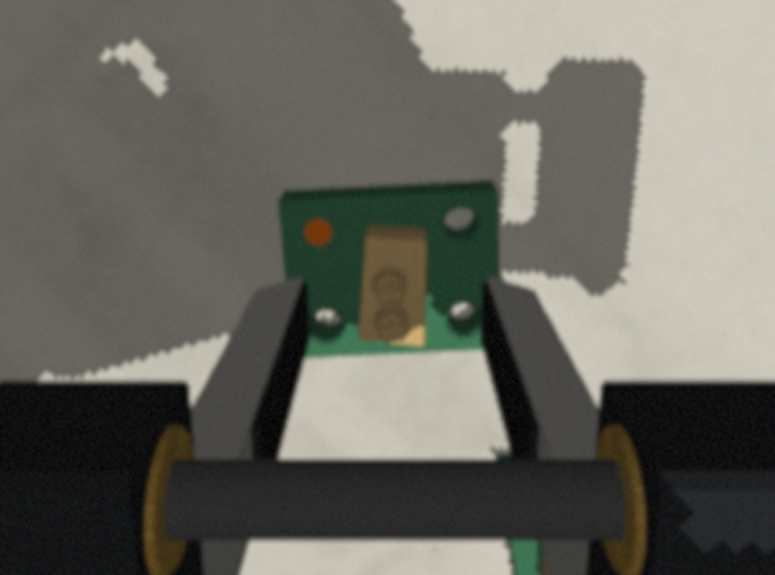

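Request:
servo_tool(series=[[0,-0.03,0.4,0,0,0],[0,-0.03,0.8,0,0,0],[0,-0.03,1.2,0,0,0],[0,-0.03,1.6,0,0,0],[0,-0.03,2.0,0,0,0],[0,-0.03,2.3,0,0,0],[0,-0.03,2.5,0,0,0],[0,-0.03,2.6,0,0,0],[0,-0.03,2.6,0,0,0],[0,-0.03,2.6,0,0,0]])

```text
clock: 23.07
eef_pos: [586.2, -170.9, 16.6]
eef_rot: [3.141, -0.0, 0.802]
wrist_force: [-0.6, -0.5, -0.2]
finger_gap: 44.8
```

Request:
servo_tool(series=[[0,0,0,0,0,0],[0,0,0,0,0,0],[0,0,0,0,0,0],[0,0,0,0,0,0],[0,0,0,0,0,0],[0,0,0,0,0,0],[0,0,0,0,0,0],[0,0,0,0,0,0],[0,0,0,0,0,0],[0,0,0,0,0,0]], gripper=1.5, grip_force=45)

```text
clock: 23.9
eef_pos: [586.2, -170.9, 16.6]
eef_rot: [3.141, -0.0, 0.802]
wrist_force: [-0.2, 0.9, 1.2]
finger_gap: 20.4
```

Request:
servo_tool(series=[[0,0,-1,0,0,0],[0,0,-2.5,0,0,0],[0,0,-4,0,0,0],[0,0,-5.5,0,0,0],[0,0,-7,0,0,0],[0,0,-8.5,0,0,0],[0,0,-9.5,0,0,0],[0,0,-10,0,0,0],[0,0,-10,0,0,0],[0,0,-10,0,0,0]])

```text
clock: 24.73
eef_pos: [585.9, -170.8, 116.1]
eef_rot: [-3.141, 0.0, 0.802]
wrist_force: [0.8, -0.2, -1.0]
finger_gap: 20.7
```

```bash
python3 - <<'E'
from h import *
import pickle
st();c=cam('wrist');save(c,'w15',(220,190,335,285),6.5);pickle.dump(c,open('w15.pkl','wb'))
go(558,64.1,82,.035)
E
```

```text
t 24.73 pos [ 585.9 -170.8  116.1] rot [-3.141  0.     0.802] F [ 0.8 -0.2 -1. ] gap 20.7
shift cm [ 14.95 -18.33   3.38] rz 0.767 (alt -5.516 ) q1,q6 [-0.34  0.43] dist 239
```

View pics/w15.png

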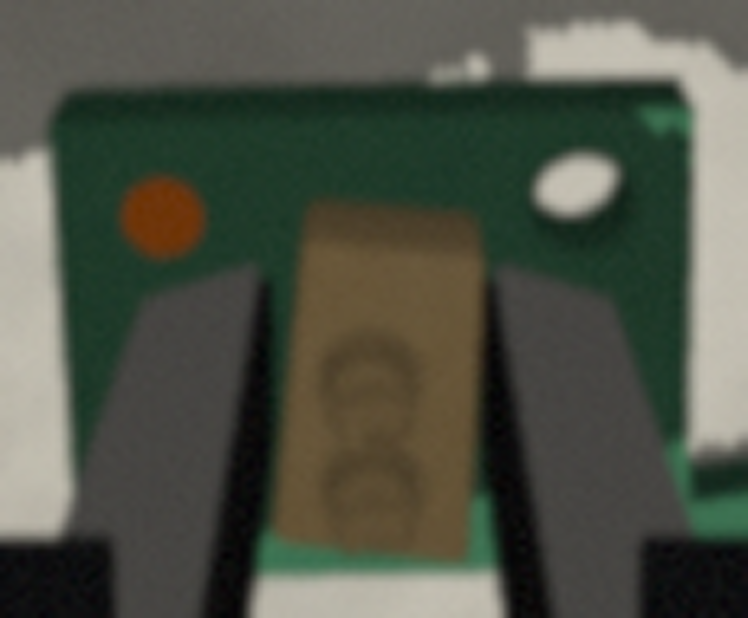

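Plate A is held, with its spot at (163,217) and its hole at about (582,199). I'll carry it over the far-right pad.

Request:
servo_tool(series=[[1.3,-1.6,0,0,0,0.06],[3,-3.7,0,0,0,0.15],[5,-6,0,0,0,0.25],[7,-8.5,0,0,0,0.36],[9,-11,0,0,0,0.47],[11,-13.5,0,0,0,0.58],[13,-16,0,0,0,0.68],[14.5,-17.8,0.5,0,0,0.76],[14.95,-18.33,1.5,0,0,0.767],[14.95,-18.33,2,0,0,0.767]])

```text
clock: 25.62
eef_pos: [557.5, 65.2, 94.7]
eef_rot: [3.142, 0.002, 0.038]
wrist_force: [-1.0, -0.5, -1.8]
finger_gap: 20.6
```

Request:
servo_tool(series=[[0,0,0.5,0,0,0],[0,0,1,0,0,0],[0,0,1.4,0,0,0],[0,0,1.4,0,0,0],[0,0,1.4,0,0,0],[0,0,1.4,0,0,0],[0,0,1.4,0,0,0],[0,0,1.4,0,0,0],[0,0,1.4,0,0,0],[0,0,1.4,0,0,0]])

```text
clock: 26.45
eef_pos: [558.4, 64.0, 82.7]
eef_rot: [-3.142, -0.0, 0.035]
wrist_force: [0.2, -0.1, -0.4]
finger_gap: 20.7
```

```bash
python3 - <<'E'
from h import *
import pickle
st();c=cam('wrist');save(c,'w16',(220,190,335,285),6.5);pickle.dump(c,open('w16.pkl','wb'))
E
```

```text
t 26.45 pos [558.4  64.   82.7] rot [-3.142 -0.     0.035] F [ 0.2 -0.1 -0.4] gap 20.7
```

View pics/w16.png

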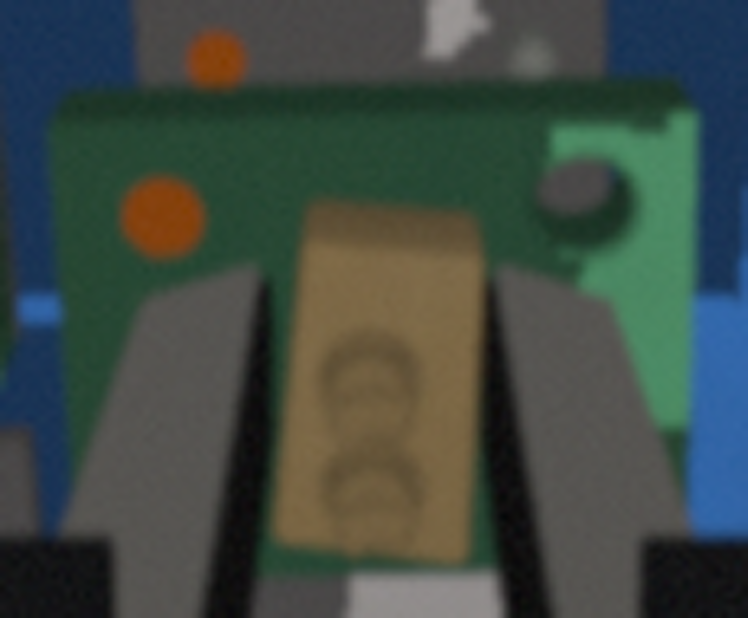

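The pad spot is at (217,60), the plate spot at (163,217) and the plate hole at (585,201). I'll fit the correction.

```bash
cat >> h.py <<'E'
Rm=lambda t:np.array([[np.cos(t),-np.sin(t)],[np.sin(t),np.cos(t)]])
def place(c,station,pl,spot,stud,k=6.5,o=(220,190),yaw=.083):
    F=lambda q:(q[0]/k+o[0],q[1]/k+o[1]); S=np.array(station)
    print('spot exp',(S+Rm(yaw)@[15,21]).round(1),'seen',onz(c,*F(spot),9)[:2].round(1))
    if stud: print('stud exp',(S+Rm(yaw)@[15,-21]).round(1),'seen',onz(c,*F(stud),20)[:2].round(1))
    P=[(m,F(q)) for m,q in zip([(25,32),(25,-32),(15,21),(15,-21)],pl)]
    h1=fithand(c,P);h=fithand(c,P,zfix=2.7);h[0]=(h[0]+h1[0])/2
    T,s=pose();th=s['eef_rot'][2]
    print('plate now',T[:2,3]+Rm(th)@h[:2],th+h[2]);st()
    ty=yaw-h[2];t=S-Rm(ty)@h[:2];print('tool target',t.round(2),round(ty,3));go(t[0],t[1],40,ty)
E
python3 - <<'E'
from h import *
import pickle
c=pickle.load(open('w16.pkl','rb'))
place(c,(558.0,64.1),[(50,123),(698,110),(163,217),(585,201)],(217,60),(533,57))
c=pickle.load(open('w9.pkl','rb'))
place(c,(551.1,147.9),[(48,132),(692,108),(161,226),(580,200)],(222,67),(541,60))
E
```

```text
spot exp [571.2  86.3] seen [571.4  86.3]
stud exp [574.7  44.4] seen [575.9  44.6]
hand: x(fwd),y(left),dyaw,z [-0.096  0.02   0.025  3.92 ] res [-0.2  -0.08 -0.16 -0.54  0.35 -0.14  0.01  0.76]
hand: x(fwd),y(left),dyaw [0.259 0.019 0.025] res [-0.54 -0.1   0.17 -0.58  0.14 -0.07  0.23  0.81]
plate now [558.4807105   64.02773399] 0.06021989896196226
t 26.5 pos [558.4  64.   82.6] rot [-3.142 -0.     0.035] F [-0.  -0.2  0.3] gap 20.5
tool target [557.92  64.08] 0.058
shift cm [-0.05 -0.01  4.26] rz -0.023 (alt 6.26 ) q1,q6 [0.05 1.58] dist 43
spot exp [564.3 170.1] seen [564.3 170.1]
stud exp [567.8 128.2] seen [569.1 128.3]
hand: x(fwd),y(left),dyaw,z [-0.74   0.027  0.045  4.808] res [-0.3   0.09 -0.26 -0.53  0.42 -0.4   0.15  0.84]
hand: x(fwd),y(left),dyaw [-0.122  0.021  0.045] res [-0.89  0.05  0.31 -0.63  0.05 -0.28  0.53  0.93]
plate now [557.96830936  64.0120064 ] 0.07981125182135873
t 26.5 pos [558.4  64.   82.6] rot [-3.142 -0.     0.035] F [-0.  -0.2  0.3] gap 20.5
tool target [551.53 147.9 ] 0.038
shift cm [-0.39 -8.41  4.26] rz -0.003 (alt 6.28 ) q1,q6 [0.05 1.58] dist 94
```

Request:
servo_tool(series=[[-0.08,-0.01,0.5,0,0,-0.01],[-0.08,-0.01,1,0,0,-0.021],[-0.08,-0.01,1.5,0,0,-0.021],[-0.08,-0.01,2,0,0,-0.021],[-0.08,-0.01,2.5,0,0,-0.021],[-0.08,-0.01,3,0,0,-0.021],[-0.08,-0.01,3.5,0,0,-0.021],[-0.08,-0.01,4.2,0,0,-0.021],[-0.08,-0.01,4.2,0,0,-0.021],[-0.08,-0.01,4.2,0,0,-0.021]])

```text
clock: 27.33
eef_pos: [557.4, 64.0, 40.1]
eef_rot: [-3.142, 0.001, 0.056]
wrist_force: [0.4, -0.8, 0.0]
finger_gap: 20.2
```

Request:
servo_tool(series=[[0,0,0.1,0,0,0],[0,0,0.2,0,0,0],[0,0,0.3,0,0,0],[0,0,0.4,0,0,0],[0,0,0.5,0,0,0],[0,0,0.6,0,0,0],[0,0,0.6,0,0,0],[0,0,0.6,0,0,0],[0,0,0.6,0,0,0],[0,0,0.6,0,0,0]])

```text
clock: 28.17
eef_pos: [557.6, 64.1, 34.6]
eef_rot: [-3.142, -0.0, 0.056]
wrist_force: [0.3, 0.1, -1.2]
finger_gap: 20.4
```

No contact force, so the holes are on the studs again. I'll lower to home.

Request:
servo_tool(series=[[0,0,0.15,0,0,0],[0,0,0.3,0,0,0],[0,0,0.45,0,0,0],[0,0,0.6,0,0,0],[0,0,0.7,0,0,0],[0,0,0.8,0,0,0],[0,0,0.88,0,0,0],[0,0,0.94,0,0,0],[0,0,0.98,0,0,0],[0,0,0.98,0,0,0]])

```text
clock: 29.0
eef_pos: [557.6, 64.1, 25.6]
eef_rot: [3.142, -0.0, 0.056]
wrist_force: [-5.6, -0.1, 9.4]
finger_gap: 20.7
```

```bash
python3 - <<'E'
from h import *
st();c=cam('wrist');save(c,'w17',(180,120,380,285),3.9)
E
```

```text
t 29.0 pos [557.6  64.1  25.6] rot [ 3.142 -0.     0.056] F [-5.6 -0.1  9.4] gap 20.7
```

View pics/w17.png

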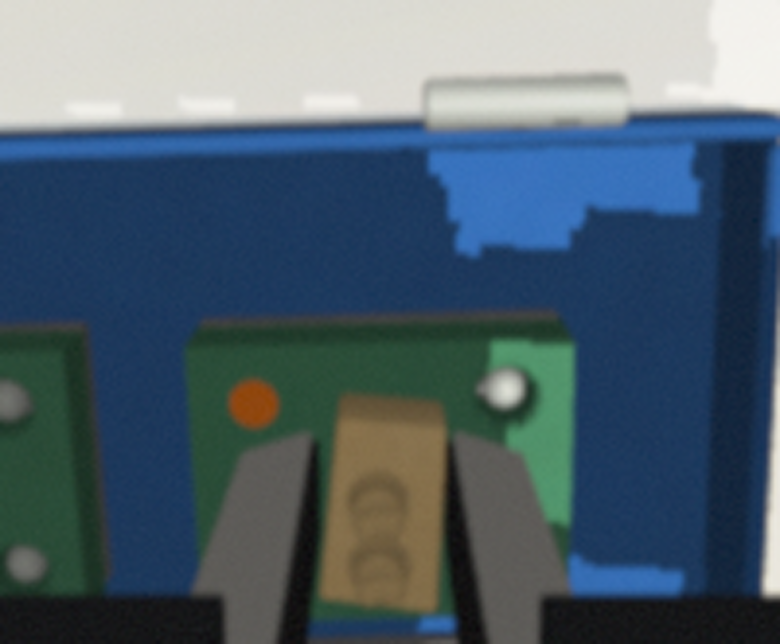

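The stud is in its hole at (505,388), the plate is flush with its pad, and contact is 9 N. I'll release and lift.

Request:
servo_tool(series=[[0,0,0,0,0,0],[0,0,-0.05,0,0,0],[0,0,-0.05,0,0,0],[0,0,-0.05,0,0,0],[0,0,-0.05,0,0,0],[0,0,-1,0,0,0],[0,0,-2.5,0,0,0],[0,0,-4,0,0,0],[0,0,-5.5,0,0,0],[0,0,-7,0,0,0]], gripper=4.5)

```text
clock: 29.88
eef_pos: [557.6, 64.0, 96.2]
eef_rot: [3.142, -0.0, 0.056]
wrist_force: [0.4, -0.1, 0.4]
finger_gap: 45.1
```

```bash
python3 - <<'E'
from h import *
st();c=cam('wrist');save(c,'w18',(100,60,400,285),2.6)
c=cam('top');save(c,'t18',(320,185,420,285),6)
# view pose for B
p=np.array([565.5,-285.5]);y=-.612;v=p-70*np.array([np.cos(y),np.sin(y)]);print(v);go(v[0],v[1],150,y)
p=np.array([475,-309.5]);y=.355;v=p-70*np.array([np.cos(y),np.sin(y)]);print(v);go(v[0],v[1],150,y)
E
```

```text
t 29.88 pos [557.6  64.   96.2] rot [ 3.142 -0.     0.056] F [ 0.4 -0.1  0.4] gap 45.1
[ 508.20495489 -245.28460735]
shift cm [-6.76 30.61 -5.27] rz 0.668 (alt -5.615 ) q1,q6 [0.05 1.56] dist 318
[ 409.36474578 -333.83132557]
shift cm [-17.12  38.9   -5.32] rz -0.299 (alt 5.984 ) q1,q6 [0.05 1.56] dist 428
```

View pics/w18.png

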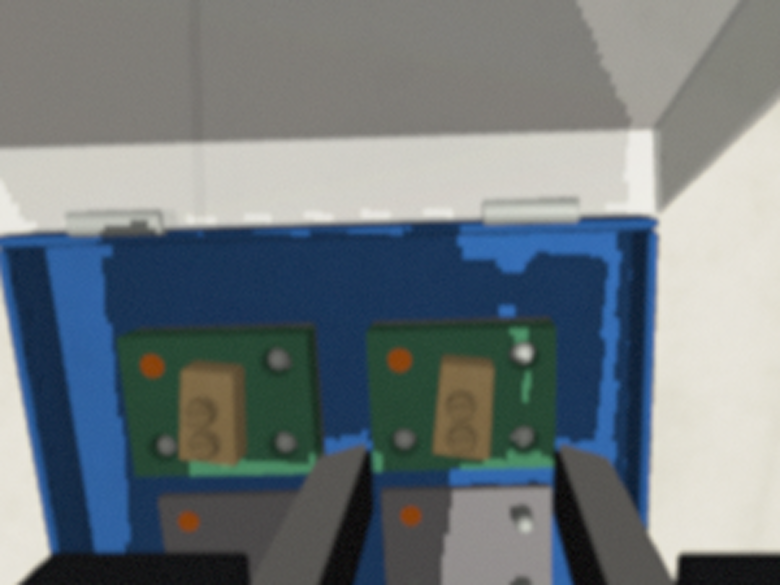

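View pics/t18.png

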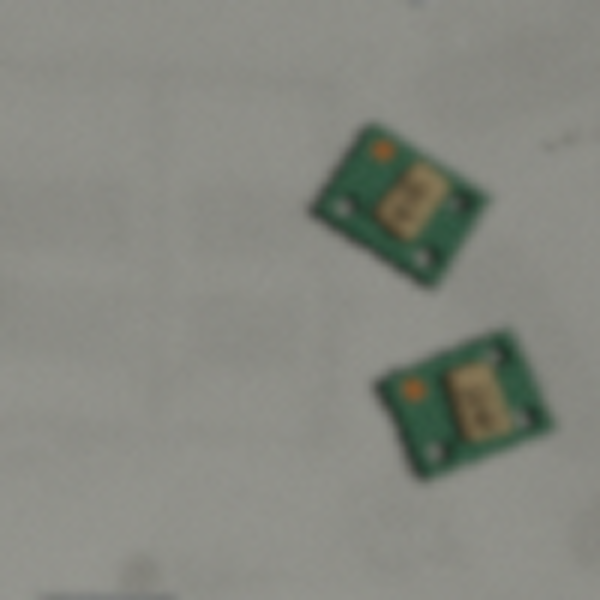

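Both placed plates lie flat with their studs in the holes, and plates B and D have not moved. Next is plate B, for the near-left pad.

Request:
servo_tool(series=[[-0.5,2,-2,0,0,0.05],[-1.2,5,-4,0,0,0.12],[-2,8.5,-5.3,0,0,0.2],[-2.8,12,-5.3,0,0,0.28],[-3.6,15.5,-5.3,0,0,0.36],[-4.4,19,-5.3,0,0,0.44],[-5.2,22.5,-5.3,0,0,0.52],[-5.9,26,-5.3,0,0,0.6],[-6.5,29,-5.3,0,0,0.65],[-6.76,30.6,-5.3,0,0,0.668]])

```text
clock: 30.82
eef_pos: [506.1, -248.2, 147.0]
eef_rot: [3.141, 0.001, -0.618]
wrist_force: [-0.2, 0.3, 0.2]
finger_gap: 45.0
```

Request:
servo_tool(series=[[0,0,0,0,0,0],[0,0,0,0,0,0],[0,0,0,0,0,0],[0,0,0,0,0,0],[0,0,0,0,0,0],[0,0,0,0,0,0],[0,0,0,0,0,0],[0,0,0,0,0,0],[0,0,0,0,0,0],[0,0,0,0,0,0]])

```text
clock: 31.65
eef_pos: [507.1, -245.2, 147.8]
eef_rot: [-3.142, 0.0, -0.612]
wrist_force: [-0.7, 0.4, -0.4]
finger_gap: 45.1
```

```bash
python3 - <<'E'
from h import *
import pickle
st();c=cam('wrist');save(c,'w19',(200,50,360,180),5);pickle.dump(c,open('w19.pkl','wb'))
E
```

```text
t 31.65 pos [ 507.1 -245.2  147.8] rot [-3.142  0.    -0.612] F [-0.7  0.4 -0.4] gap 45.1
```

View pics/w19.png

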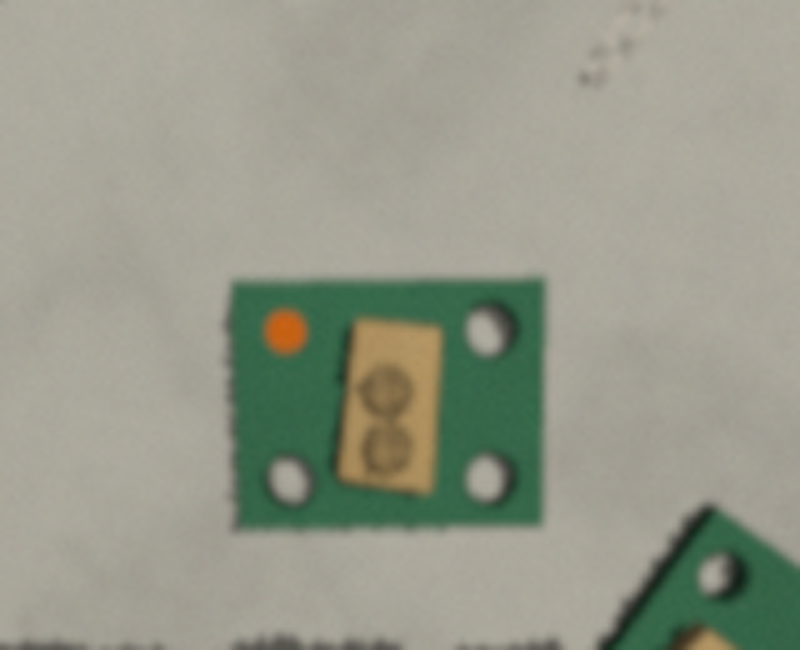

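Plate B's spot is at (286,332) and its holes are at (491,328), (291,480) and (490,478).

```bash
python3 - <<'E'
from h import *
import pickle
c=pickle.load(open('w19.pkl','rb'))
p=fitplate(c,[(231,281),(545,279),(543,524),(237,528)],(286,332),[(491,328),(291,480),(490,478)],off=(200,50),sc=5,guess=[563,-285,-.61])
st();go(p[0],p[1],16.5,p[2]-.03)
E
```

```text
plate [ 565.425 -285.188   -0.602] rms px 0.33 | free z [ 565.445 -285.172   -0.601   10.674]
t 31.7 pos [ 507.1 -245.2  147.7] rot [-3.142  0.    -0.612] F [-0.2 -0.2 -0.7] gap 44.8
shift cm [ 7.07 -0.08 13.12] rz 0.019 (alt -6.264 ) q1,q6 [-0.52  1.67] dist 149
```

Request:
servo_tool(series=[[1.5,0,1.3,0,0,0],[3,0,2.6,0,0,0],[4.5,0,4,0,0,0.01],[6,-0.05,5.5,0,0,0.02],[7,-0.08,7,0,0,0.02],[7.07,-0.08,8.5,0,0,0.02],[7.07,-0.08,9.8,0,0,0.02],[7.07,-0.08,10.5,0,0,0.02],[7.07,-0.08,10.5,0,0,0.02],[7.07,-0.08,10.5,0,0,0.02]])

```text
clock: 32.53
eef_pos: [565.4, -285.2, 43.1]
eef_rot: [3.142, -0.0, -0.632]
wrist_force: [-0.7, 0.0, 0.4]
finger_gap: 44.7
```

```bash
python3 - <<'E'
from h import *
st();c=cam('wrist');save(c,'w20',(120,120,430,350),2.5)
go(565.4,-285.2,16.5,-.632)
E
```

```text
t 32.53 pos [ 565.4 -285.2   43.1] rot [ 3.142 -0.    -0.632] F [-0.7  0.   0.4] gap 44.7
shift cm [-0.04  0.01  2.72] rz -0.0 (alt 6.283 ) q1,q6 [-0.52  1.68] dist 27
```

View pics/w20.png

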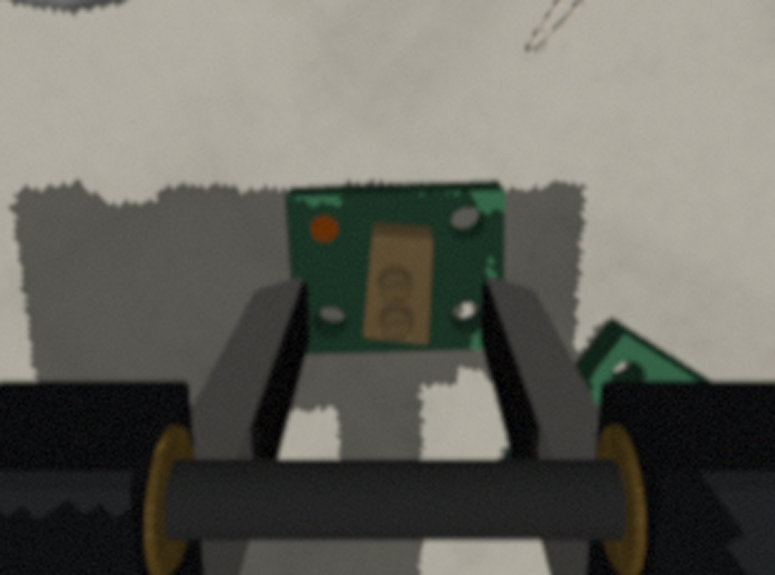

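Plate B is centred between the fingers, and plate D at (620,370) is clear. I'll descend, grip and lift.

Request:
servo_tool(series=[[-0.03,0,0.4,0,0,0],[-0.03,0,0.8,0,0,0],[-0.03,0,1.2,0,0,0],[-0.03,0,1.6,0,0,0],[-0.03,0,2.0,0,0,0],[-0.03,0,2.3,0,0,0],[-0.03,0,2.5,0,0,0],[-0.03,0,2.64,0,0,0],[-0.03,0,2.64,0,0,0],[-0.03,0,2.64,0,0,0]])

```text
clock: 33.42
eef_pos: [565.3, -285.0, 16.4]
eef_rot: [-3.142, -0.0, -0.632]
wrist_force: [0.3, 0.4, -1.1]
finger_gap: 45.2
```

Request:
servo_tool(series=[[0,0,0,0,0,0],[0,0,0,0,0,0],[0,0,0,0,0,0],[0,0,0,0,0,0],[0,0,0,0,0,0],[0,0,0,0,0,0],[0,0,0,0,0,0],[0,0,0,0,0,0],[0,0,0,0,0,0],[0,0,0,0,0,0]], gripper=1.5, grip_force=45)

```text
clock: 34.25
eef_pos: [565.3, -285.1, 16.4]
eef_rot: [-3.142, -0.0, -0.632]
wrist_force: [-1.2, -0.6, 2.9]
finger_gap: 20.7
```

Request:
servo_tool(series=[[0,0,-1,0,0,0],[0,0,-2.5,0,0,0],[0,0,-4,0,0,0],[0,0,-5.5,0,0,0],[0,0,-7,0,0,0],[0,0,-8.5,0,0,0],[0,0,-9.5,0,0,0],[0,0,-10,0,0,0],[0,0,-10,0,0,0],[0,0,-10,0,0,0]])

```text
clock: 35.08
eef_pos: [565.0, -284.9, 115.9]
eef_rot: [3.142, 0.001, -0.632]
wrist_force: [-0.0, 0.0, -2.0]
finger_gap: 20.6
```

```bash
python3 - <<'E'
from h import *
import pickle
st();c=cam('wrist');save(c,'w21',(220,190,335,285),6.5)
go(487.3,142.6,116,.06)
E
```

```text
t 35.08 pos [ 565.  -284.9  115.9] rot [ 3.142e+00  1.000e-03 -6.320e-01] F [-0.  0. -2.] gap 20.6
shift cm [-3.152e+01 -2.990e+01 -2.000e-02] rz -0.692 (alt 5.591 ) q1,q6 [-0.52  1.68] dist 434
```

View pics/w21.png

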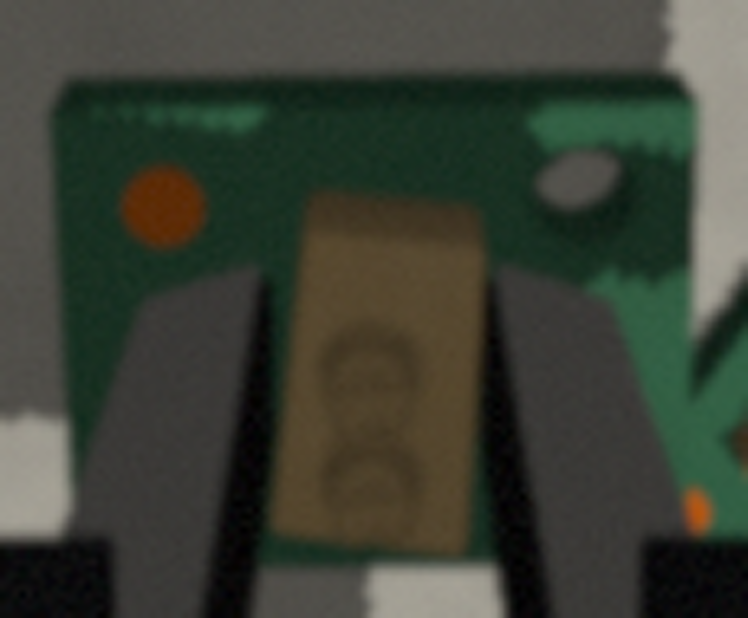

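Plate B is held and nearly aligned with the tool. I'll carry it to the near-left pad in two legs.

Request:
servo_tool(series=[[-1,-1,0,0,0,-0.02],[-3,-2.85,0,0,0,-0.06],[-5.3,-5,0,0,0,-0.12],[-7.6,-7.2,0,0,0,-0.17],[-9.9,-9.4,0,0,0,-0.22],[-12.2,-11.6,0,0,0,-0.27],[-14.5,-13.8,0,0,0,-0.32],[-16.8,-16,0,0,0,-0.37],[-19.1,-18.1,0,0,0,-0.42],[-21.4,-20.3,0,0,0,-0.47]])

```text
clock: 35.97
eef_pos: [511.6, 6.6, 115.6]
eef_rot: [3.141, 0.001, -0.16]
wrist_force: [0.7, 1.5, -1.0]
finger_gap: 20.5
```

```bash
python3 - <<'E'
from h import *
st();go(487.3,142.6,82,.06)
E
```

```text
t 35.97 pos [511.6   6.6 115.6] rot [ 3.141e+00  1.000e-03 -1.600e-01] F [ 0.7  1.5 -1. ] gap 20.5
shift cm [ -4.56 -13.04   3.36] rz -0.22 (alt 6.063 ) q1,q6 [-0.06  1.67] dist 142
```

Request:
servo_tool(series=[[-0.9,-2.6,0,0,0,-0.04],[-1.8,-5.2,0,0,0,-0.09],[-2.7,-7.8,0,0,0,-0.13],[-3.6,-10.4,0,0,0,-0.17],[-4.3,-12.4,0.5,0,0,-0.21],[-4.56,-13.04,1.5,0,0,-0.22],[-4.56,-13.04,2.5,0,0,-0.22],[-4.56,-13.04,3.3,0,0,-0.22],[-4.56,-13.04,3.3,0,0,-0.22],[-4.56,-13.04,3.3,0,0,-0.22]])

```text
clock: 36.8
eef_pos: [488.5, 140.2, 82.6]
eef_rot: [3.141, 0.002, 0.056]
wrist_force: [0.2, 0.1, -1.3]
finger_gap: 20.7
```

```bash
python3 - <<'E'
from h import *
import pickle
st();c=cam('wrist');save(c,'w22',(220,190,335,285),6.5);pickle.dump(c,open('w22.pkl','wb'))
E
```

```text
t 36.8 pos [488.5 140.2  82.6] rot [3.141e+00 2.000e-03 5.600e-02] F [ 0.2  0.1 -1.3] gap 20.7
```

View pics/w22.png

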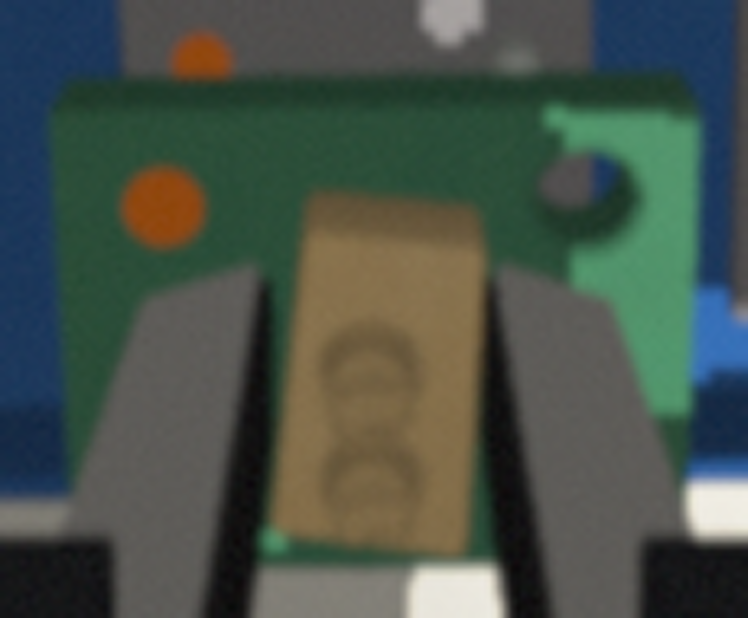

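```bash
python3 - <<'E'
from h import *
import pickle
c=pickle.load(open('w22.pkl','rb'))
place(c,(487.3,142.6),[(50,112),(701,105),(164,207),(589,195)],(201,58),(519,60))
E
```

```text
spot exp [500.5 164.8] seen [501.1 164.8]
stud exp [504.  122.9] seen [505.8 122.8]
hand: x(fwd),y(left),dyaw,z [ 0.944 -0.023  0.016  3.221] res [-0.08 -0.1   0.01 -0.61  0.27 -0.06 -0.2   0.77]
hand: x(fwd),y(left),dyaw [ 1.093 -0.023  0.016] res [-0.23 -0.11  0.15 -0.63  0.18 -0.03 -0.1   0.8 ]
plate now [489.86135432 140.36536861] 0.07218253064104871
t 36.85 pos [488.8 140.3  83.2] rot [3.141 0.    0.056] F [ 0.4 -0.7 -1.2] gap 20.2
tool target [486.28 142.55] 0.067
shift cm [-0.24 -0.24  4.32] rz -0.011 (alt 6.272 ) q1,q6 [0.21 1.72] dist 43
```

Request:
servo_tool(series=[[0,0,0,0,0,0],[0,0,0,0,0,0],[0,0,0,0,0,0],[0,0,0,0,0,0],[0,0,0,0,0,0],[0,0,0,0,0,0],[0,0,0,0,0,0],[0,0,0,0,0,0],[0,0,0,0,0,0],[0,0,0,0,0,0]])

```text
clock: 37.68
eef_pos: [488.6, 141.3, 83.4]
eef_rot: [-3.142, -0.0, 0.058]
wrist_force: [0.7, 0.4, -1.8]
finger_gap: 20.4
```

```bash
python3 - <<'E'
from h import *
import pickle
st();c=cam('wrist');save(c,'w23',(220,190,335,285),6.5);pickle.dump(c,open('w23.pkl','wb'))
E
```

```text
t 37.68 pos [488.6 141.3  83.4] rot [-3.142 -0.     0.058] F [ 0.7  0.4 -1.8] gap 20.4
```

View pics/w23.png

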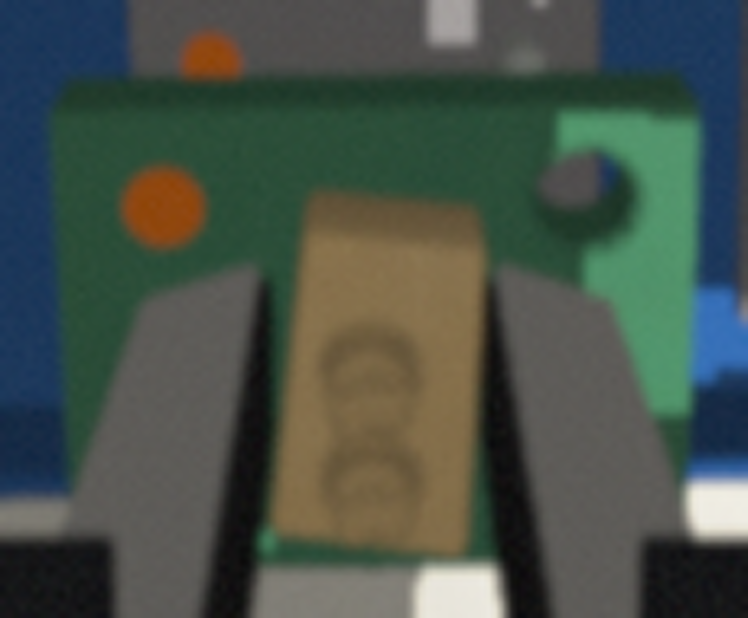

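```bash
python3 - <<'E'
from h import *
import pickle
c=pickle.load(open('w23.pkl','rb'))
place(c,(487.3,142.6),[(50,112),(701,105),(164,207),(589,195)],(211,57),(526,58))
E
```

```text
spot exp [500.5 164.8] seen [501.3 164.7]
stud exp [504.  122.9] seen [506.1 123. ]
hand: x(fwd),y(left),dyaw,z [ 0.944 -0.025  0.016  3.222] res [-0.08 -0.1   0.01 -0.61  0.27 -0.06 -0.2   0.77]
hand: x(fwd),y(left),dyaw [ 1.093 -0.025  0.016] res [-0.23 -0.11  0.15 -0.63  0.18 -0.03 -0.1   0.8 ]
plate now [489.62129566 141.30248176] 0.07399532746254026
t 37.73 pos [488.6 141.3  83.3] rot [3.142 0.    0.058] F [ 0.2 -0.5 -1.7] gap 20.4
tool target [486.28 142.56] 0.067
shift cm [-0.22 -0.14  4.33] rz -0.009 (alt 6.274 ) q1,q6 [0.21 1.72] dist 43
```

Request:
servo_tool(series=[[-0.1,-0.07,0.5,0,0,-0.009],[-0.2,-0.14,1,0,0,-0.009],[-0.2,-0.14,1.5,0,0,-0.009],[-0.2,-0.14,2,0,0,-0.009],[-0.2,-0.14,2.5,0,0,-0.009],[-0.2,-0.14,3,0,0,-0.009],[-0.2,-0.14,3.5,0,0,-0.009],[-0.2,-0.14,4.3,0,0,-0.009],[-0.2,-0.14,4.3,0,0,-0.009],[-0.2,-0.14,4.3,0,0,-0.009]])

```text
clock: 38.57
eef_pos: [486.3, 142.5, 39.9]
eef_rot: [3.141, 0.001, 0.067]
wrist_force: [-0.0, -0.1, -1.4]
finger_gap: 20.3
```

Request:
servo_tool(series=[[0,0,0.1,0,0,0],[0,0,0.2,0,0,0],[0,0,0.3,0,0,0],[0,0,0.4,0,0,0],[0,0,0.5,0,0,0],[0,0,0.6,0,0,0],[0,0,0.6,0,0,0],[0,0,0.6,0,0,0],[0,0,0.6,0,0,0],[0,0,0.6,0,0,0]])

```text
clock: 39.4
eef_pos: [486.6, 142.5, 34.4]
eef_rot: [-3.142, -0.0, 0.067]
wrist_force: [-0.4, -0.6, -1.2]
finger_gap: 20.6
```

No contact, so the plate is on the studs. I'll lower it home.

Request:
servo_tool(series=[[0,0,0.15,0,0,0],[0,0,0.3,0,0,0],[0,0,0.45,0,0,0],[0,0,0.6,0,0,0],[0,0,0.7,0,0,0],[0,0,0.8,0,0,0],[0,0,0.88,0,0,0],[0,0,0.94,0,0,0],[0,0,0.98,0,0,0],[0,0,0.98,0,0,0]])

```text
clock: 40.23
eef_pos: [486.6, 142.6, 25.4]
eef_rot: [3.142, -0.0, 0.067]
wrist_force: [-6.0, -1.5, 11.7]
finger_gap: 20.3
```

```bash
python3 - <<'E'
from h import *
st();c=cam('wrist');save(c,'w24',(180,120,380,285),3.9)
E
```

```text
t 40.23 pos [486.6 142.6  25.4] rot [ 3.142 -0.     0.067] F [-6.  -1.5 11.7] gap 20.3
```

View pics/w24.png

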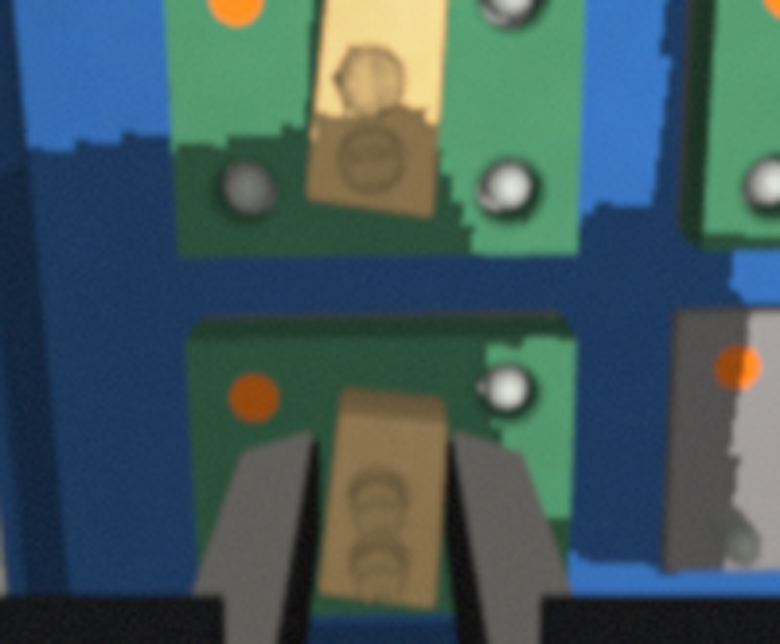

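The plate is home, with a stud in its hole at (506,388). I'll release and lift.

Request:
servo_tool(series=[[0,0,0,0,0,0],[0,0,-0.05,0,0,0],[0,0,-0.05,0,0,0],[0,0,-0.05,0,0,0],[0,0,-0.05,0,0,0],[0,0,-1,0,0,0],[0,0,-2.5,0,0,0],[0,0,-4,0,0,0],[0,0,-6,0,0,0],[0,0,-9,0,0,0]], gripper=4.5)

```text
clock: 41.12
eef_pos: [485.6, 142.3, 114.6]
eef_rot: [3.141, 0.003, 0.067]
wrist_force: [0.4, 0.8, -0.1]
finger_gap: 44.5
```

```bash
python3 - <<'E'
from h import *
st()
c=cam('top');save(c,'t25',(320,185,420,285),6)
p=np.array([475,-309.5]);y=.355;v=p-70*np.array([np.cos(y),np.sin(y)]);print(v);go(v[0],v[1],150,y)
E
```

```text
t 41.12 pos [485.6 142.3 114.6] rot [3.141e+00 3.000e-03 6.700e-02] F [ 0.4  0.8 -0.1] gap 44.5
[ 409.36474578 -333.83132557]
shift cm [-11.05  47.04  -2.98] rz -0.288 (alt 5.995 ) q1,q6 [0.21 1.72] dist 484
```

View pics/t25.png

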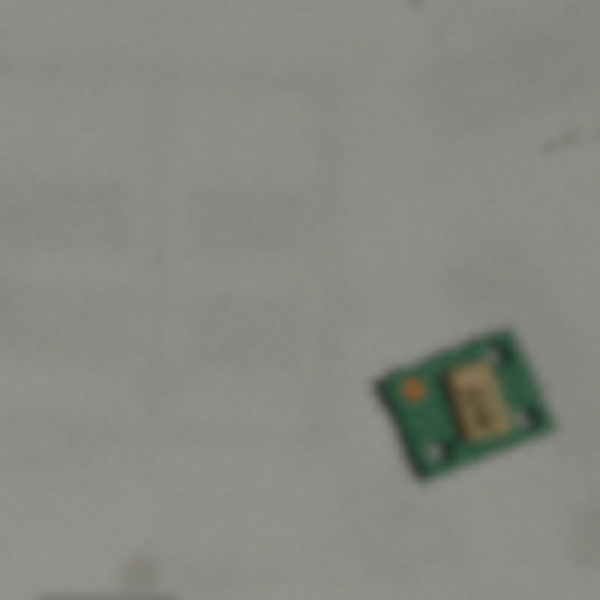

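Plate D is still in place. I'll move there in two legs.

Request:
servo_tool(series=[[-0.4,1.5,-1,0,0,-0.01],[-1,4,-2,0,0,-0.03],[-1.7,7,-3,0,0,-0.05],[-2.4,10.2,-3,0,0,-0.07],[-3.2,13.5,-3,0,0,-0.09],[-4,16.8,-3,0,0,-0.11],[-4.7,20,-3,0,0,-0.13],[-5.5,23.4,-3,0,0,-0.15],[-6.3,26.8,-3,0,0,-0.17],[-7.1,30.2,-3,0,0,-0.19]])

```text
clock: 42.0
eef_pos: [435.3, -165.2, 145.3]
eef_rot: [3.141, -0.001, 0.258]
wrist_force: [-0.4, -0.7, 0.7]
finger_gap: 45.2
```

Request:
servo_tool(series=[[-1.1,3.2,0,0,0,-0.02],[-2.2,6.4,0,0,0,-0.04],[-3.3,9.6,0,0,0,-0.06],[-4.4,12.6,0,0,0,-0.08],[-5.2,15,0,0,0,-0.09],[-5.8,16.4,0,0,0,-0.1],[-5.9,16.4,0,0,0,-0.1],[-5.9,16.4,0,0,0,-0.1],[-5.9,16.4,0,0,0,-0.1],[-5.9,16.4,0,0,0,-0.1]])

```text
clock: 42.83
eef_pos: [420.7, -336.2, 144.8]
eef_rot: [3.141, -0.0, 0.358]
wrist_force: [0.2, -0.1, -0.1]
finger_gap: 44.7
```

```bash
python3 - <<'E'
from h import *
import pickle
st();c=cam('wrist');save(c,'w26',(200,50,360,180),5);pickle.dump(c,open('w26.pkl','wb'))
E
```

```text
t 42.83 pos [ 420.7 -336.2  144.8] rot [ 3.141 -0.     0.358] F [ 0.2 -0.1 -0.1] gap 44.7
```

View pics/w26.png

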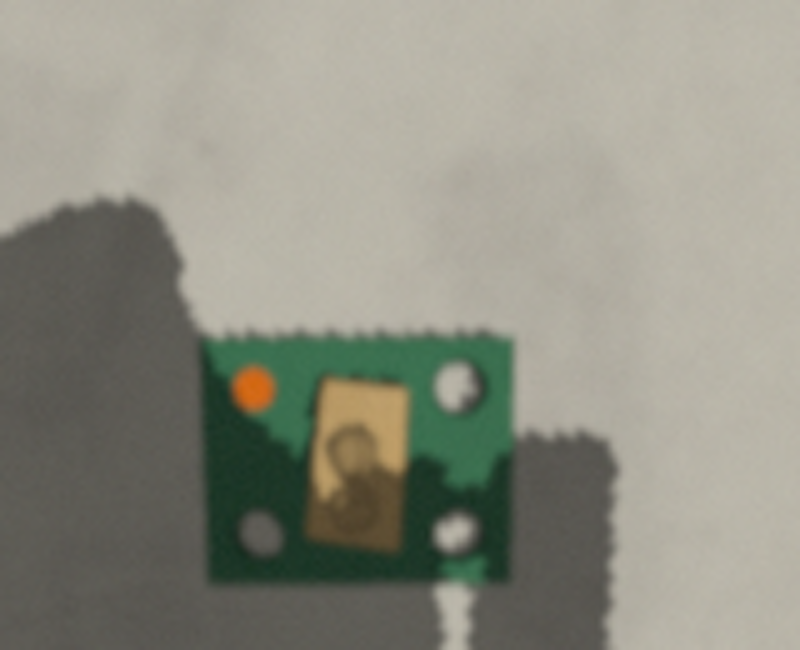

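Plate D's spot is at (254,389). Its holes are at (460,387), (262,534) and (456,532), and its corners at (203,340), (514,338), (511,580) and (210,582).

```bash
python3 - <<'E'
from h import *
import pickle
c=pickle.load(open('w26.pkl','rb'))
p=fitplate(c,[(203,340),(514,338),(511,580),(210,582)],(254,389),[(460,387),(262,534),(456,532)],off=(200,50),sc=5,guess=[473,-310,.355])
st();go(p[0],p[1],16.5,p[2]-.02)
E
```

```text
plate [ 4.74872e+02 -3.09364e+02  3.66000e-01] rms px 0.57 | free z [ 4.74621e+02 -3.09296e+02  3.64000e-01  7.65400e+00]
t 42.88 pos [ 420.7 -336.3  144.8] rot [ 3.141 -0.     0.358] F [-0.3 -0.6 -0.7] gap 44.8
shift cm [ 6.01 -0.63 12.83] rz 0.012 (alt -6.271 ) q1,q6 [-0.74  0.47] dist 142
```

Request:
servo_tool(series=[[1.2,-0.1,1.3,0,0,0],[2.6,-0.3,2.6,0,0,0],[4,-0.4,4,0,0,0.01],[5.2,-0.6,5.5,0,0,0.01],[6,-0.63,7,0,0,0.01],[6,-0.63,8.5,0,0,0.012],[6,-0.63,9.6,0,0,0.012],[6,-0.63,10.2,0,0,0.012],[6,-0.63,10.2,0,0,0.012],[6,-0.63,10.2,0,0,0.012]])

```text
clock: 43.72
eef_pos: [474.5, -310.3, 43.0]
eef_rot: [3.141, -0.0, 0.345]
wrist_force: [-0.2, 0.4, 1.0]
finger_gap: 45.0
```

```bash
python3 - <<'E'
from h import *
st();c=cam('wrist');save(c,'w27',(120,120,430,350),2.5)
go(474.8,-309.4,16.5,.346)
E
```

```text
t 43.72 pos [ 474.5 -310.3   43. ] rot [ 3.141 -0.     0.345] F [-0.2  0.4  1. ] gap 45.0
shift cm [ 0.05 -0.1   2.69] rz -0.001 (alt 6.282 ) q1,q6 [-0.64  0.58] dist 27
```

View pics/w27.png

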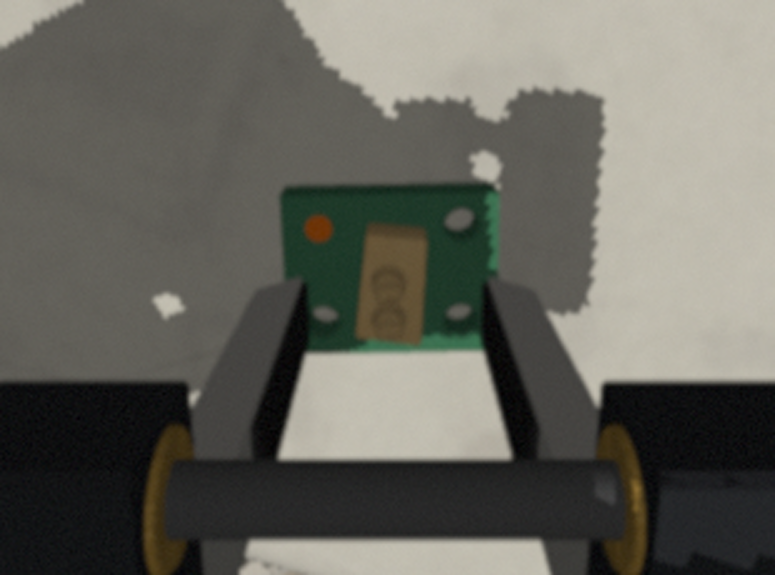

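Centred. I'll descend, grip and lift.

Request:
servo_tool(series=[[0.05,-0.08,0.4,0,0,0],[0.05,-0.08,0.8,0,0,0],[0.05,-0.08,1.2,0,0,0],[0.05,-0.08,1.6,0,0,0],[0.05,-0.08,2.0,0,0,0],[0.05,-0.08,2.3,0,0,0],[0.05,-0.08,2.5,0,0,0],[0.05,-0.08,2.64,0,0,0],[0.05,-0.08,2.64,0,0,0],[0.05,-0.08,2.64,0,0,0]])

```text
clock: 44.6
eef_pos: [474.7, -309.4, 16.2]
eef_rot: [3.142, -0.0, 0.345]
wrist_force: [-0.1, -0.7, -0.3]
finger_gap: 45.1
```

Request:
servo_tool(series=[[0,0,0,0,0,0],[0,0,0,0,0,0],[0,0,0,0,0,0],[0,0,0,0,0,0],[0,0,0,0,0,0],[0,0,0,0,0,0],[0,0,0,0,0,0],[0,0,0,0,0,0],[0,0,0,0,0,0],[0,0,0,0,0,0]], gripper=1.5, grip_force=45)

```text
clock: 45.43
eef_pos: [474.7, -309.4, 16.2]
eef_rot: [3.142, -0.0, 0.345]
wrist_force: [-0.7, -0.4, 2.5]
finger_gap: 20.4
```

Request:
servo_tool(series=[[0,0,-1,0,0,0],[0,0,-2.5,0,0,0],[0,0,-4,0,0,0],[0,0,-5.5,0,0,0],[0,0,-7,0,0,0],[0,0,-8.5,0,0,0],[0,0,-9.5,0,0,0],[0,0,-10,0,0,0],[0,0,-10,0,0,0],[0,0,-10,0,0,0]])

```text
clock: 46.27
eef_pos: [474.5, -309.2, 115.8]
eef_rot: [-3.141, 0.0, 0.345]
wrist_force: [0.4, 0.1, -1.2]
finger_gap: 20.3
```

```bash
python3 - <<'E'
from h import *
import pickle
st();c=cam('wrist');save(c,'w28',(220,190,335,285),6.5)
go(494.3,58.8,116,.065)
E
```

```text
t 46.27 pos [ 474.5 -309.2  115.8] rot [-3.141  0.     0.345] F [ 0.4  0.1 -1.2] gap 20.3
shift cm [ 14.31 -33.96  -0.04] rz 0.28 (alt -6.003 ) q1,q6 [-0.64  0.58] dist 368
```

View pics/w28.png

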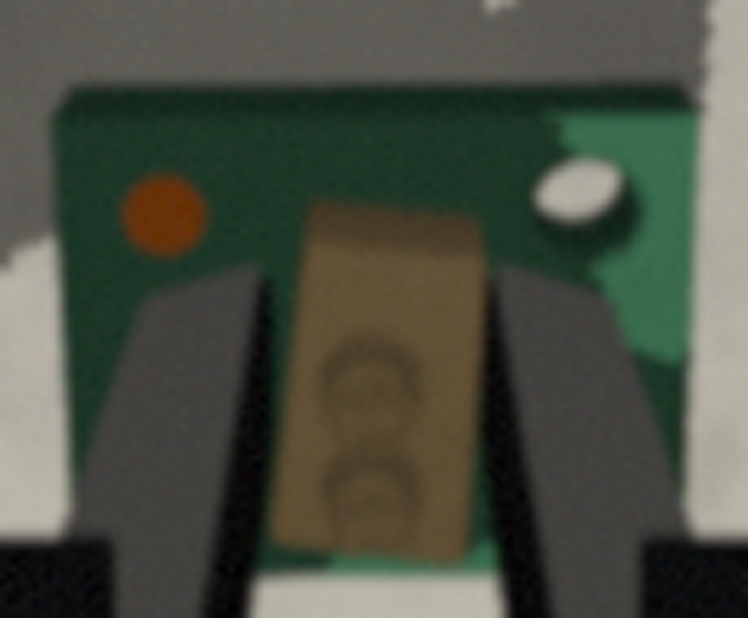

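Held and almost aligned. I'll carry it to the near-right pad.

Request:
servo_tool(series=[[1,-2.3,0,0,0,0.02],[2.3,-5.5,0,0,0,0.05],[3.7,-8.8,0,0,0,0.08],[5.1,-12.1,0,0,0,0.11],[6.5,-15.4,0,0,0,0.14],[7.9,-18.7,0,0,0,0.17],[9.3,-22,0,0,0,0.2],[10.7,-25.3,0,0,0,0.23],[12.1,-28.6,0,0,0,0.255],[13.4,-31.8,0,0,0,0.28]])

```text
clock: 47.15
eef_pos: [492.7, 37.0, 115.4]
eef_rot: [-3.142, 0.001, 0.064]
wrist_force: [1.6, -0.9, -0.2]
finger_gap: 20.7
```

Request:
servo_tool(series=[[0.3,-1,0,0,0,0],[0.3,-2.4,0.5,0,0,0],[0.3,-2.4,1.3,0,0,0],[0.3,-2.4,2.1,0,0,0],[0.3,-2.4,2.9,0,0,0],[0.3,-2.4,3.4,0,0,0],[0.3,-2.4,3.4,0,0,0],[0.3,-2.4,3.4,0,0,0],[0.3,-2.4,3.4,0,0,0],[0.3,-2.4,3.4,0,0,0]])

```text
clock: 47.98
eef_pos: [494.9, 59.1, 82.5]
eef_rot: [3.142, -0.001, 0.064]
wrist_force: [-0.1, -0.2, -0.4]
finger_gap: 20.6
```

```bash
python3 - <<'E'
from h import *
import pickle
st();c=cam('wrist');save(c,'w29',(220,190,335,285),6.5);pickle.dump(c,open('w29.pkl','wb'))
E
```

```text
t 47.98 pos [494.9  59.1  82.5] rot [ 3.142e+00 -1.000e-03  6.400e-02] F [-0.1 -0.2 -0.4] gap 20.6
```

View pics/w29.png

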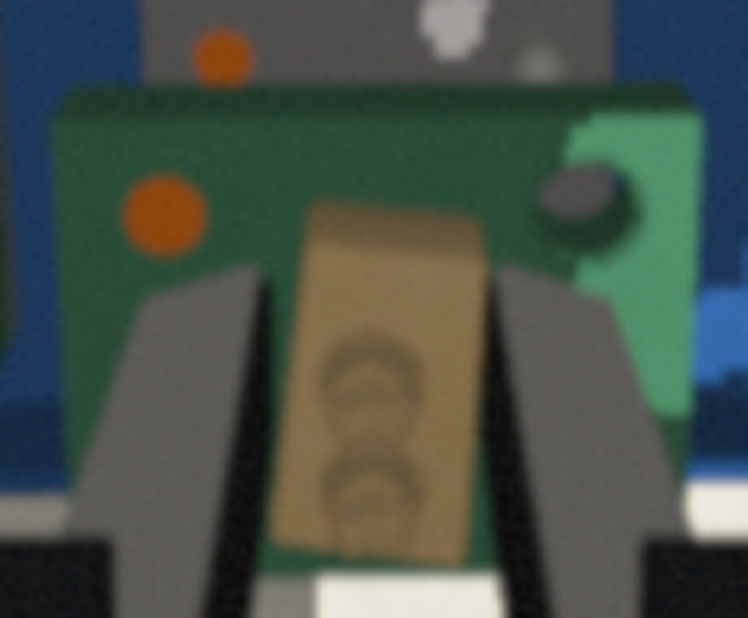

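The pad spot is at (223,60) and the stud at (540,62). On the plate, the spot is at (165,215), the hole at (589,206), and the corners at (52,121) and (702,113).

```bash
python3 - <<'E'
from h import *
import pickle
c=pickle.load(open('w29.pkl','rb'))
place(c,(494.3,58.8),[(52,121),(702,113),(165,215),(589,206)],(223,60),(540,62))
E
```

```text
spot exp [507.5  81. ] seen [507.4  81. ]
stud exp [511.   39.1] seen [512.4  39.2]
hand: x(fwd),y(left),dyaw,z [ 0.01  -0.106  0.015  3.252] res [-0.16 -0.14 -0.05 -0.37  0.31  0.03 -0.1   0.49]
hand: x(fwd),y(left),dyaw [ 0.171 -0.106  0.015] res [-0.31 -0.16  0.1  -0.39  0.21  0.06  0.    0.51]
plate now [495.02587407  59.11712207] 0.07947961249245122
t 48.03 pos [494.9  59.2  82.5] rot [ 3.142e+00 -1.000e-03  6.500e-02] F [-0.7 -0.7 -0.3] gap 20.5
tool target [494.2  58.9] 0.068
shift cm [-0.08  0.03  4.25] rz -0.004 (alt 6.28 ) q1,q6 [0.05 1.55] dist 43
```

Request:
servo_tool(series=[[-0.08,0.03,0.5,0,0,-0.004],[-0.08,0.03,1,0,0,-0.004],[-0.08,0.03,1.5,0,0,-0.004],[-0.08,0.03,2,0,0,-0.004],[-0.08,0.03,2.5,0,0,-0.004],[-0.08,0.03,3,0,0,-0.004],[-0.08,0.03,3.5,0,0,-0.004],[-0.08,0.03,4.2,0,0,-0.004],[-0.08,0.03,4.2,0,0,-0.004],[-0.08,0.03,4.2,0,0,-0.004]])

```text
clock: 48.87
eef_pos: [493.7, 59.0, 39.7]
eef_rot: [-3.142, 0.001, 0.069]
wrist_force: [-0.0, -1.0, -0.5]
finger_gap: 20.4
```

Request:
servo_tool(series=[[0,0,0.1,0,0,0],[0,0,0.2,0,0,0],[0,0,0.3,0,0,0],[0,0,0.4,0,0,0],[0,0,0.5,0,0,0],[0,0,0.6,0,0,0],[0,0,0.6,0,0,0],[0,0,0.6,0,0,0],[0,0,0.6,0,0,0],[0,0,0.6,0,0,0]])

```text
clock: 49.7
eef_pos: [494.0, 59.0, 34.2]
eef_rot: [3.142, -0.0, 0.069]
wrist_force: [-0.1, 0.1, -0.8]
finger_gap: 20.4
```

Request:
servo_tool(series=[[0,0,0.15,0,0,0],[0,0,0.3,0,0,0],[0,0,0.45,0,0,0],[0,0,0.6,0,0,0],[0,0,0.7,0,0,0],[0,0,0.8,0,0,0],[0,0,0.88,0,0,0],[0,0,0.94,0,0,0],[0,0,0.98,0,0,0],[0,0,0.98,0,0,0]])

```text
clock: 50.53
eef_pos: [494.0, 59.0, 25.2]
eef_rot: [3.142, -0.0, 0.069]
wrist_force: [-6.4, -0.3, 13.4]
finger_gap: 20.4
```

```bash
python3 - <<'E'
from h import *
st();c=cam('wrist');save(c,'w30',(180,120,380,285),3.9)
E
```

```text
t 50.53 pos [494.   59.   25.2] rot [ 3.142 -0.     0.069] F [-6.4 -0.3 13.4] gap 20.4
```

View pics/w30.png

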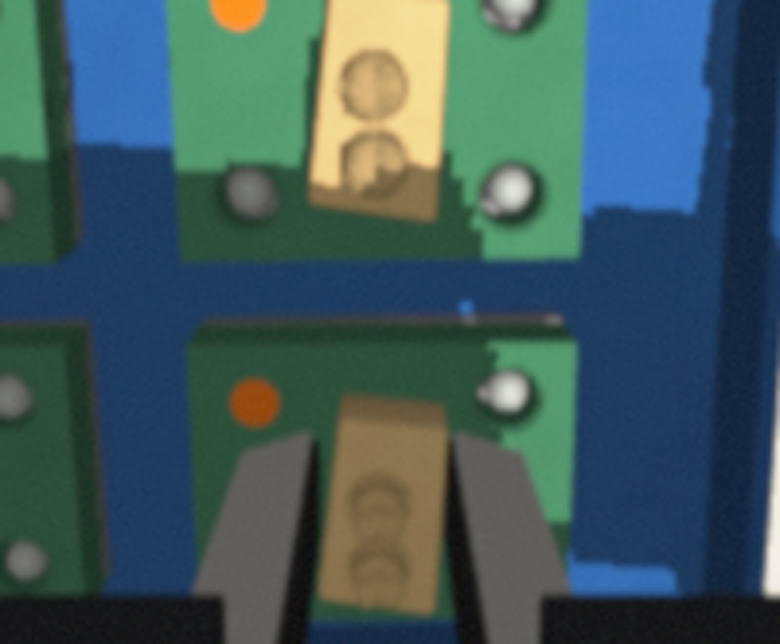

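The plate is home, with a stud at (506,392) and 13 N of contact. I'll release, lift, and then back off to view the whole case.

Request:
servo_tool(series=[[0,0,0,0,0,0],[0,0,-0.05,0,0,0],[0,0,-0.05,0,0,0],[0,0,-0.05,0,0,0],[0,0,-0.05,0,0,0],[0,0,-1,0,0,0],[0,0,-2.5,0,0,0],[0,0,-5,0,0,0],[0,0,-8,0,0,0],[0,0,-11.5,0,0,0]], gripper=4.5)

```text
clock: 51.42
eef_pos: [493.2, 59.0, 140.4]
eef_rot: [-3.142, 0.002, 0.069]
wrist_force: [-0.0, -0.9, -0.3]
finger_gap: 45.2
```

Request:
servo_tool(series=[[-0.6,-0.3,-3,0,0,0],[-1.4,-0.9,-6,0,0,0],[-2.4,-1.6,-8.4,0,0,0],[-3.4,-2.4,-9.4,0,0,0],[-4.6,-3.2,-9.4,0,0,0],[-5,-3.8,-9.4,0,0,0],[-5,-4,-9.4,0,0,0],[-5,-4,-9.4,0,0,0],[-5,-4,-9.4,0,0,0],[-5,-4,-9.4,0,0,0]])

```text
clock: 52.25
eef_pos: [441.6, 95.2, 233.0]
eef_rot: [3.141, 0.001, 0.069]
wrist_force: [0.1, 0.3, 0.6]
finger_gap: 44.9
```

```bash
python3 - <<'E'
from h import *
st();c=cam('wrist');save(c,'w31',(120,0,430,230),2.5)
c=cam('scene');save(c,'s31',None,1.4)
E
```

```text
t 52.25 pos [441.6  95.2 233. ] rot [3.141e+00 1.000e-03 6.900e-02] F [0.1 0.3 0.6] gap 44.9
```

View pics/w31.png

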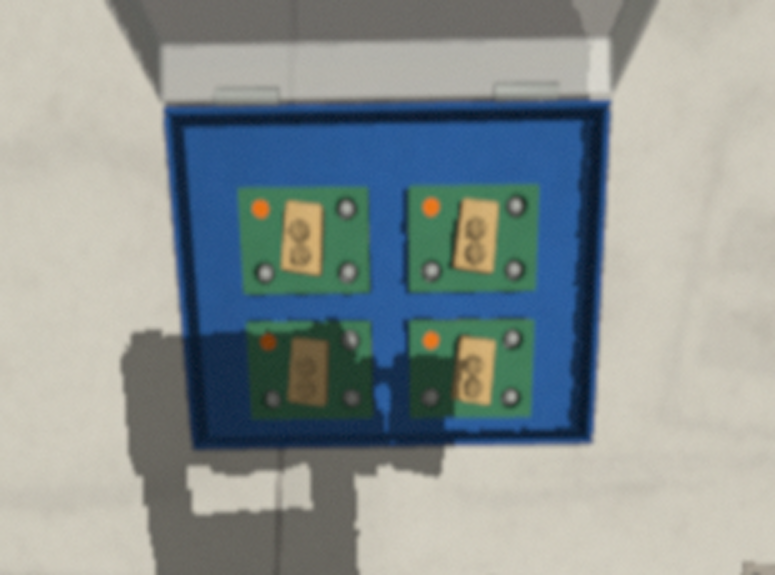

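View pics/s31.png

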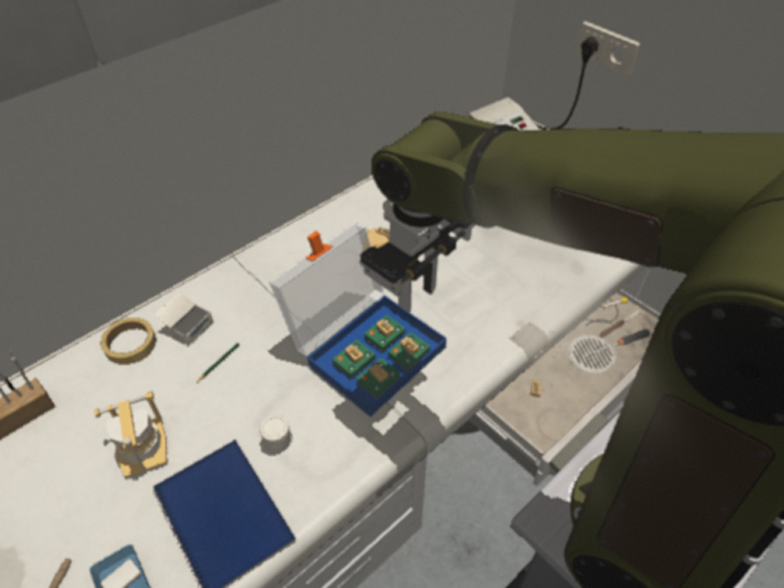

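All four plates are home, every hole shows a stud, and the lid is still on its stop. Now I'll go back to the tab to close it.

```bash
python3 - <<'E'
from h import *
go(677.6,116.2,272,.082)
E
```

```text
shift cm [23.69 -0.48 -3.91] rz -0.014 (alt 6.27 ) q1,q6 [0.13 1.63] dist 240
```

Request:
servo_tool(series=[[1,0,-2,0,0,0],[3,-0.1,-4,0,0,-0.005],[6,-0.1,-4,0,0,-0.01],[9,-0.2,-4,0,0,-0.014],[12.3,-0.25,-4,0,0,-0.014],[15.6,-0.3,-4,0,0,-0.014],[18.6,-0.4,-4,0,0,-0.014],[21.2,-0.45,-4,0,0,-0.014],[23,-0.48,-4,0,0,-0.014],[23.7,-0.48,-4,0,0,-0.014]], gripper=5)

```text
clock: 53.18
eef_pos: [679.2, 116.2, 271.4]
eef_rot: [3.142, 0.002, 0.082]
wrist_force: [0.1, 0.3, -0.4]
finger_gap: 49.9
```

Request:
servo_tool(series=[[0,0,0,0,0,0],[0,0,0,0,0,0],[0,0,0,0,0,0],[0,0,0,0,0,0],[0,0,0,0,0,0],[0,0,0,0,0,0],[0,0,0,0,0,0],[0,0,0,0,0,0],[0,0,0,0,0,0],[0,0,0,0,0,0]])

```text
clock: 54.02
eef_pos: [677.4, 116.5, 273.4]
eef_rot: [3.142, 0.0, 0.083]
wrist_force: [0.1, 0.1, -0.2]
finger_gap: 50.0
```

```bash
python3 - <<'E'
from h import *
st();c=cam('wrist');save(c,'w32',None,1.4)
go(677.6,116.2,191,.082)
E
```

```text
t 54.02 pos [677.4 116.5 273.4] rot [3.142 0.    0.083] F [ 0.1  0.1 -0.2] gap 50.0
shift cm [0.01 0.04 8.24] rz 0.001 (alt -6.282 ) q1,q6 [0.12 1.61] dist 82
```

View pics/w32.png

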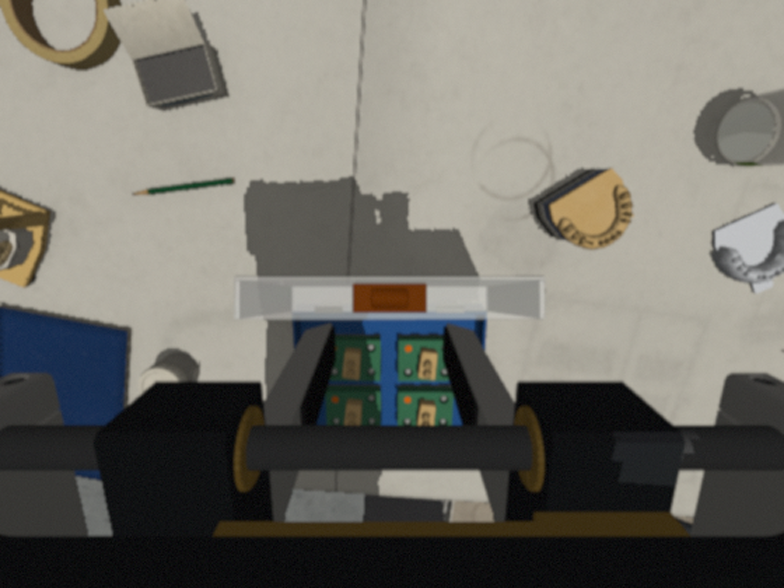

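```bash
python3 - <<'E'
from h import *
c=cam('wrist');print(proj(c,(681.5,116.5,224))*1.4, onz(c,390/1.4,297/1.4,224), [ (onz(c,u/1.4,297/1.4,224)) for u in (371,409)])
E
```

```text
[390.09490009 305.00832203] [686.29007654 116.95450183 224.        ] [array([685.38949673, 127.83787438, 224.        ]), array([687.19058368, 106.07200744, 224.        ])]
```

The tab tip is at (390,297), about x = 686, so the lid has settled slightly further onto its stop. I'll descend about 4 mm further forward.

Request:
servo_tool(series=[[0.2,0,1,0,0,0],[0.4,0,2,0,0,0],[0.4,0,3,0,0,0],[0.4,0,4,0,0,0],[0.4,0,5,0,0,0],[0.4,0,6,0,0,0],[0.4,0,7,0,0,0],[0.4,0,7.8,0,0,0],[0.4,0,8.3,0,0,0],[0.4,0,8.3,0,0,0]])

```text
clock: 54.95
eef_pos: [681.1, 116.8, 189.0]
eef_rot: [3.142, 0.002, 0.083]
wrist_force: [-0.1, -0.0, 0.7]
finger_gap: 50.2
```

Request:
servo_tool(series=[[0,0,0,0,0,0],[0,0,0,0,0,0],[0,0,0,0,0,0],[0,0,0,0,0,0],[0,0,0,0,0,0],[0,0,0,0,0,0],[0,0,0,0,0,0],[0,0,0,0,0,0],[0,0,0,0,0,0],[0,0,0,0,0,0]], gripper=1.5, grip_force=15)

```text
clock: 55.78
eef_pos: [681.6, 116.6, 190.7]
eef_rot: [3.141, -0.001, 0.083]
wrist_force: [-0.4, -4.6, 4.4]
finger_gap: 22.0
```

```bash
python3 - <<'E'
from h import *
import math
st();c=cam('wrist');save(c,'w33',(120,120,430,350),2.5)
T,s=pose()
# closed grasp TCP earlier 423.0,94.8,26.2 at th=0; hinge grasp rel (-190,15)
r0=np.array([-190.,15.])
f=lambda th: np.array([r0[0]*math.cos(th)+r0[1]*math.sin(th), -r0[0]*math.sin(th)+r0[1]*math.cos(th)])
u=np.array([math.cos(.082),math.sin(.082)])
d=(s['eef_pos'][:2]-[423,94.8])@u; z=s['eef_pos'][2]-26.2
print('travel',d,z)
th0=min(np.arange(1.6,2,.005),key=lambda t:np.linalg.norm(f(t)-f(0)-[d,z]));print('th',th0,f(th0)-f(0))
for n in range(3):
    a=th0-.06*10*n
    print([ [round((f(a-.06*i)-f(a))[0]/10,2),0,round(-(f(a-.06*i)-f(a))[1]/10,2)] for i in range(1,11)])
E
```

```text
t 55.78 pos [681.6 116.6 190.7] rot [ 3.141e+00 -1.000e-03  8.300e-02] F [-0.4 -4.6  4.4] gap 22.0
travel 259.48471567799095 164.5355065265182
th 1.8599999999999945 [258.5629905 162.8317079]
[[np.float64(-1.08), 0, np.float64(-0.38)], [np.float64(-2.18), 0, np.float64(-0.69)], [np.float64(-3.29), 0, np.float64(-0.94)], [np.float64(-4.42), 0, np.float64(-1.12)], [np.float64(-5.56), 0, np.float64(-1.23)], [np.float64(-6.7), 0, np.float64(-1.28)], [np.float64(-7.85), 0, np.float64(-1.25)], [np.float64(-8.99), 0, np.float64(-1.16)], [np.float64(-10.12), 0, np.float64(-0.99)], [np.float64(-11.24), 0, np.float64(-0.77)]]
[[np.float64(-1.1), 0, np.float64(0.3)], [np.float64(-2.19), 0, np.float64(0.66)], [np.float64(-3.25), 0, np.float64(1.08)], [np.float64(-4.28), 0, np.float64(1.57)], [np.float64(-5.29), 0, np.float64(2.12)], [np.float64(-6.25), 0, np.float64(2.73)], [np.float64(-7.18), 0, np.float64(3.4)], [np.float64(-8.07), 0, np.float64(4.12)], [np.float64(-8.91), 0, np.float64(4.89)], [np.float64(-9.71), 0, np.float64(5.71)]]
[[np.float64(-0.74), 0, np.float64(0.87)], [np.float64(-1.44), 0, np.float64(1.78)], [np.float64(-2.07), 0, np.float64(2.73)], [np.float64(-2.65), 0, np.float64(3.72)], [np.float64(-3.16), 0, np.float64(4.74)], [np.float64(-3.62), 0, np.float64(5.79)], [np.float64(-4.01), 0, np.float64(6.86)], [np.float64(-4.33), 0, np.float64(7.96)], [np.float64(-4.59), 0, np.float64(9.07)], [np.float64(-4.79), 0, np.float64(10.2)]]
```

View pics/w33.png

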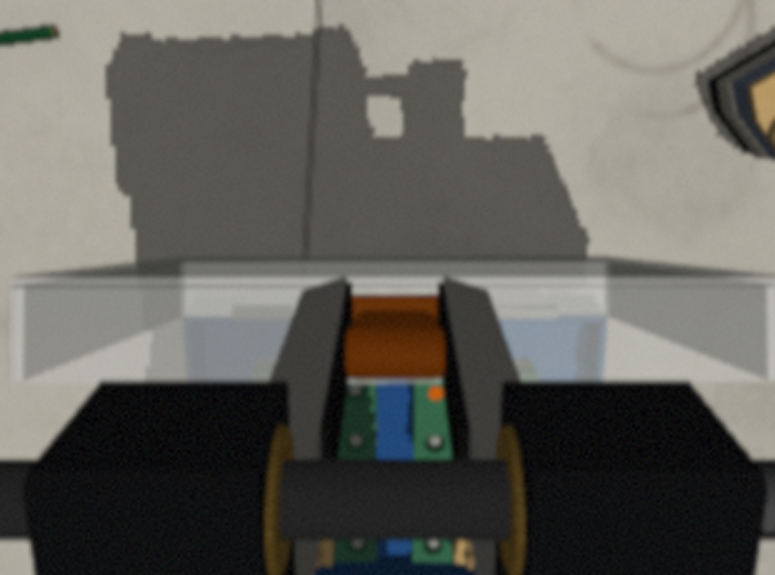

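The tab is held between the fingers with a gap of 22.0 mm. I'll swing the lid shut along the arc.

Request:
servo_tool(series=[[-1.08,0,-0.36,0,0,0],[-2.18,0,-0.67,0,0,0],[-3.29,0,-0.92,0,0,0],[-4.42,0,-1.1,0,0,0],[-5.56,0,-1.21,0,0,0],[-6.7,0,-1.25,0,0,0],[-7.85,0,-1.22,0,0,0],[-8.99,0,-1.12,0,0,0],[-10.12,0,-0.95,0,0,0],[-11.24,0,-0.72,0,0,0]])

```text
clock: 56.67
eef_pos: [569.2, 107.2, 197.8]
eef_rot: [3.141, -0.001, 0.083]
wrist_force: [2.1, -5.2, 2.9]
finger_gap: 21.9
```

Request:
servo_tool(series=[[-1.1,0,0.3,0,0,0],[-2.19,0,0.66,0,0,0],[-3.25,0,1.08,0,0,0],[-4.28,0,1.57,0,0,0],[-5.29,0,2.12,0,0,0],[-6.25,0,2.73,0,0,0],[-7.18,0,3.4,0,0,0],[-8.07,0,4.12,0,0,0],[-8.91,0,4.89,0,0,0],[-9.71,0,5.71,0,0,0]])

```text
clock: 57.5
eef_pos: [471.9, 99.1, 140.3]
eef_rot: [3.141, 0.0, 0.083]
wrist_force: [-1.2, -7.7, 3.2]
finger_gap: 21.9
```

```bash
python3 - <<'E'
from h import *
import math
st()
T,s=pose()
r0=np.array([-190.,15.])
f=lambda th: np.array([r0[0]*math.cos(th)+r0[1]*math.sin(th), -r0[0]*math.sin(th)+r0[1]*math.cos(th)])
u=np.array([math.cos(.082),math.sin(.082)])
d=(s['eef_pos'][:2]-[423,94.8])@u; z=s['eef_pos'][2]-26.2
print('travel',d,z)
th0=min(np.arange(0.2,2,.005),key=lambda t:np.linalg.norm(f(t)-f(0)-[d,z]));print('th',th0,f(th0)-f(0))
go(423,94.8,26.2,.082)
E
```

```text
t 57.5 pos [471.9  99.1 140.3] rot [3.141 0.    0.083] F [-1.2 -7.7  3.2] gap 21.9
travel 49.136153163119516 114.09698601050734
th 0.6650000000000005 [ 49.74169782 114.044987  ]
shift cm [-4.910e+00  1.000e-02  1.141e+01] rz 0.001 (alt -6.282 ) q1,q6 [0.13 1.62] dist 124
```

Request:
servo_tool(series=[[-0.74,0,0.87,0,0,0],[-1.44,0,1.78,0,0,0],[-2.07,0,2.73,0,0,0],[-2.65,0,3.72,0,0,0],[-3.16,0,4.74,0,0,0],[-3.62,0,5.79,0,0,0],[-4.01,0,6.86,0,0,0],[-4.33,0,7.96,0,0,0],[-4.59,0,9.07,0,0,0],[-4.79,0,10.2,0,0,0]])

```text
clock: 58.33
eef_pos: [423.7, 95.1, 37.5]
eef_rot: [3.141, 0.002, 0.083]
wrist_force: [-1.8, -8.8, 2.1]
finger_gap: 21.7
```

Request:
servo_tool(series=[[-0.03,0,0.3,0,0,0],[-0.06,0,0.6,0,0,0],[-0.09,0,0.9,0,0,0],[-0.1,0,1.1,0,0,0],[-0.11,0,1.2,0,0,0],[-0.11,0,1.25,0,0,0],[-0.11,0,1.25,0,0,0],[-0.11,0,1.25,0,0,0],[-0.11,0,1.25,0,0,0],[-0.11,0,1.25,0,0,0]])

```text
clock: 59.17
eef_pos: [422.3, 94.9, 25.2]
eef_rot: [3.141, 0.004, 0.083]
wrist_force: [-5.7, -9.7, 0.1]
finger_gap: 21.4
```

```bash
python3 - <<'E'
from h import *
st();c=cam('scene');save(c,'s34',(180,170,380,320),3.9)
E
```

```text
t 59.17 pos [422.3  94.9  25.2] rot [3.141 0.004 0.083] F [-5.7 -9.7  0.1] gap 21.4
```

View pics/s34.png

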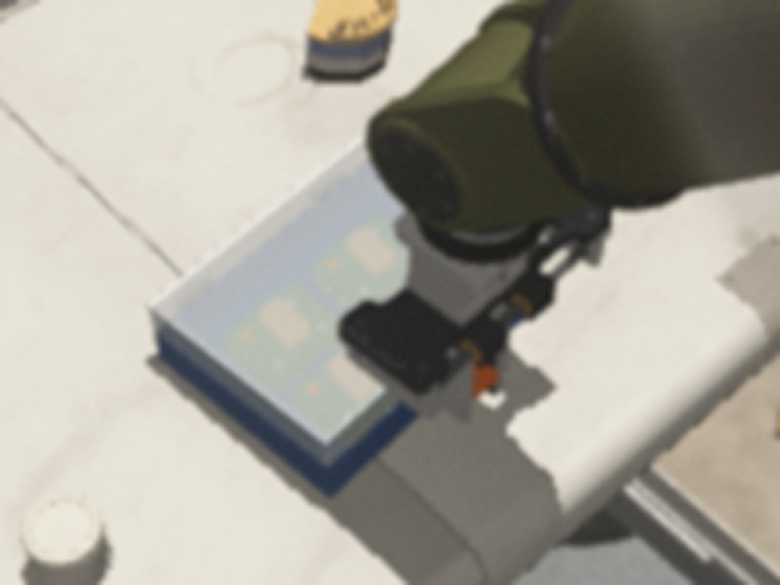

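The lid looks seated on the case. I'll press lightly to confirm the end stop, then release.

Request:
servo_tool(series=[[0,0,0.05,0,0,0],[0,0,0.1,0,0,0],[0,0,0.15,0,0,0],[0,0,0.15,0,0,0],[0,0,0.15,0,0,0],[0,0,0.15,0,0,0],[0,0,0.15,0,0,0],[0,0,0.15,0,0,0],[0,0,0.15,0,0,0],[0,0,0.15,0,0,0]])

```text
clock: 60.05
eef_pos: [422.2, 94.9, 23.7]
eef_rot: [3.141, 0.004, 0.083]
wrist_force: [-6.5, -10.1, 0.5]
finger_gap: 22.0
```

Request:
servo_tool(series=[[0,0,0,0,0,0],[0,0,0,0,0,0],[0,0,0,0,0,0],[0,0,0,0,0,0],[0,0,0,0,0,0],[0,0,0,0,0,0],[0,0,0,0,0,0],[0,0,0,0,0,0],[0,0,-0.5,0,0,0],[0,0,-1.5,0,0,0]], gripper=5)

```text
clock: 60.88
eef_pos: [423.2, 95.4, 39.3]
eef_rot: [3.141, 0.002, 0.083]
wrist_force: [0.7, 0.5, 0.0]
finger_gap: 50.1
```

Request:
servo_tool(series=[[0,0,-2,0,0,0],[0,0,-4,0,0,0],[0,0,-6,0,0,0],[0,0,-8,0,0,0],[0,0,-10,0,0,0],[-1,1,-12,0,0,0],[-2.5,3,-14,0,0,0],[-4,5,-16,0,0,0],[-5,7,-17,0,0,0],[-5.5,8,-17.5,0,0,0]])

```text
clock: 61.72
eef_pos: [375.0, 9.9, 217.0]
eef_rot: [3.141, -0.003, 0.082]
wrist_force: [-0.6, 0.8, 0.4]
finger_gap: 50.0
```

Request:
servo_tool(series=[[0.5,3,0,0,0,0],[1,6,0,0,0,0],[1,9,0,0,0,0],[1,12,0,0,0,0],[1,15,0,0,0,0],[1,17.5,0,0,0,0],[1,19,0,0,0,0],[1,20,0,0,0,0],[1,20,0,0,0,0],[1,20,0,0,0,0]])

```text
clock: 62.55
eef_pos: [402.0, -186.9, 214.8]
eef_rot: [-3.141, -0.0, 0.082]
wrist_force: [0.3, 0.1, 0.7]
finger_gap: 50.1
```

```bash
python3 - <<'E'
from h import *
st();c=cam('scene');save(c,'s35',None,1.4)
c=cam('top');save(c,'t35',(195,185,295,285),6);save(c,'t35b',None,1.4)
E
```

```text
t 62.55 pos [ 402.  -186.9  214.8] rot [-3.141 -0.     0.082] F [0.3 0.1 0.7] gap 50.1
```

View pics/s35.png

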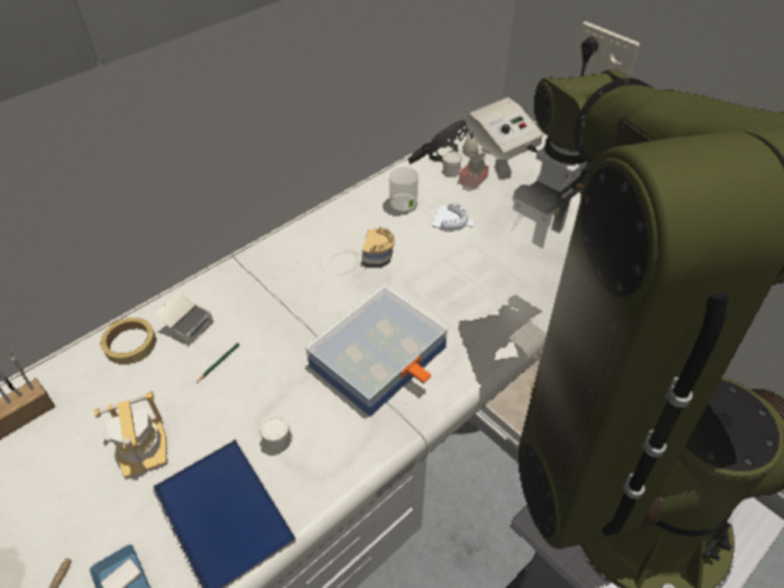

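View pics/t35.png

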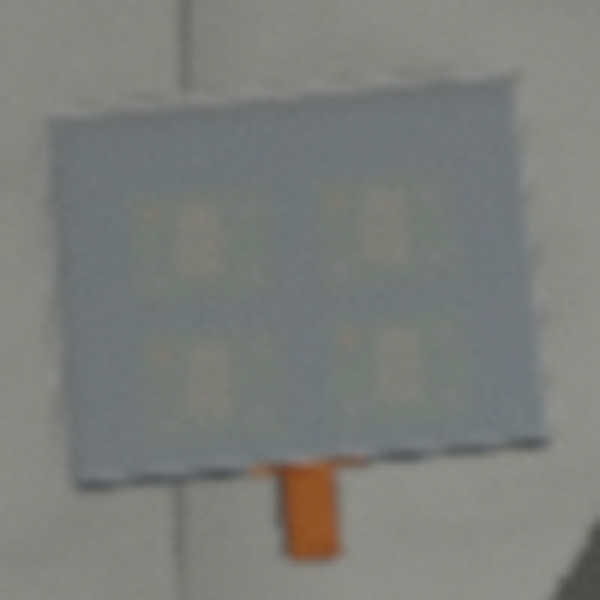

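View pics/t35b.png

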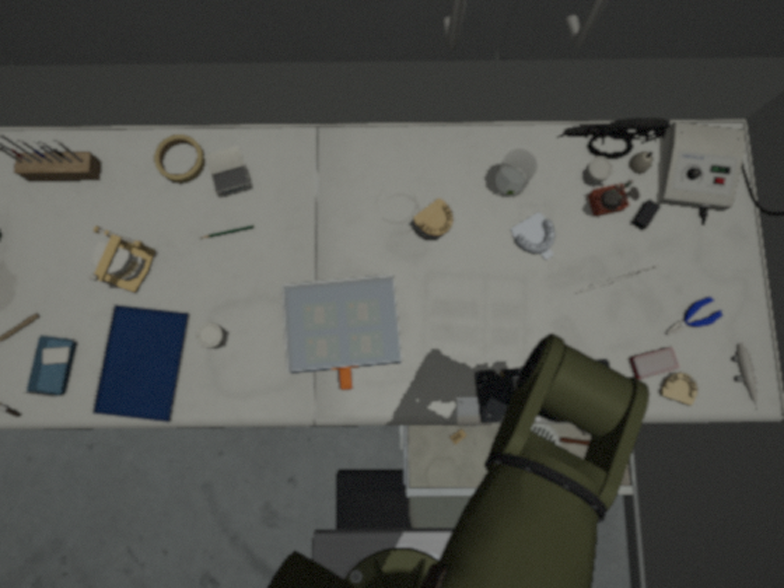

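The closed lid's outline matches the starting picture corner for corner, at (50,120), (517,78), (547,442) and (78,485). All four plates show under it, the other things have not moved, and the arm is clear.

```bash
python3 - <<'E'
from cell import *
print(sign_off())
E
```

```text
the job is handed in; nothing more can be done
None
```

The job is done and handed in at about 63 s. I opened the lid to its stop, put all four plates on the studs of the four places, closed the lid and moved the arm clear.

- **Plates:** in each case the studs entered the holes without resistance, and the plate then met 9–15 N at the home height. With the lid open, every hole showed its stud and all four plates looked flat.
- **Lid:** the top view of the closed lid matches the starting picture corner for corner. My light press at the end showed almost no upward force, so "fully closed" rests on that picture.
- **Other things on the bench:** the stacked model, the pot and the arch look unmoved in the final views.
- **Disagreements:**
  - Heights I measured came out 1–6 mm below the stated ones.
  - The tooth segments look turned about 5° against their plates. I corrected for both by measuring how each plate sat in the gripper before placing it.
  - I felt 3–8 N of sideways force while seating the plates and about 10 N on the tab while closing, well under the limits.
- **Disturbances:** I saw neither a knocked plate nor a slackened grip.

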